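# Put the dried scrapers away in the slotted block

### The arm

A 7-joint arm with a two-finger parallel gripper is mounted at the origin on the work surface; the furniture and walls round the work are solid. World frame = base frame: x ahead of the robot, y to its left, z up, the work surface at z = 0. Lengths are in mm, angles in rad, forces in N, time in s.
With the tool pointing down it reaches from about 425 to 950 mm from the base axis. Payload 16.7 kg.
Tool frame: the origin (TCP) lies at the very end of the fingers, on their centre line; the grasp point (between the pads) lies 19 mm behind it (grip_depth is the z of the grasp point in the tool frame, in mm); z points along the fingers, y is the line along which they close (so a half turn about z gives the same grasp; the last joint's range is limited). The gripper opens to 94 mm and grips with 3 to 60 N. Pads are 16 mm wide; open, the fingers measure 119 mm over their backs; the gripper's body (75 mm by 177 mm) begins 78 mm behind the grasp point.
Start: joints at [-0.149, 0.426, 0.074, 1.606, -0.034, 1.111, -0.067], TCP at [674.962, -0.018, 205.467] pointing down, gripper open.
Joint ranges: [-2.85, 2.85], [-0.5, 2.14], [-1.23, 1.37], [0.21, 2.46], [-1.02, 4.16], [0.16, 2.05], [-2.73, 2.73]. Speed limits (rad/s): [1.89, 1.89, 2.39, 2.39, 3.01, 3.01, 3.01].

### API

Orientations are given as [roll, pitch, yaw] about the fixed x, y, z axes, in that order (R = Rz(yaw) Ry(pitch) Rx(roll)).
In Python, from cell import state, camera, camera_info, hand_in, grip_depth gives the robot as it stands.
- The arm moves only by the tool send_rows, never from a script. Its arguments are lists of equal length, an entry for each row: "delta_rot": the turn, a rotation vector about the tool's x, y, z in degrees, a list of three; "dp": the shift along the tool's x, y, z in cm, a list of three; "fingers": the closure, from 0 (fully open) to 1 (shut). A call has 1 to 10 rows; each row is the pose to reach, as a shift and turn from the pose commanded when the call began, along the tool's axes at that moment; what a row does not reach only later rows make up. A row lasts 1/8 s, in which the tool goes at most 62.5 mm and 10.7 degrees, less where a joint would pass 70% of its speed; a pose out of reach is approached as far as the arm can. A call with a gripper value outside its range is refused whole. The fingers move at their own pace and stop on an object; "squeeze" is the grip in N (left out, the last holds). Time passes only in rows, so rows that repeat a pose let the fingers close. It gives the time, the measured TCP pose, the force, the opening and the grip force at its end, in the units of the state.
- state(): the state, without advancing time (a new reading comes with each control period).
- camera(name): name is "scene" or "side" or "wrist"; returns the picture (384x512x3 uint8, blue, green, red); there is no depth.
- camera_info(name): a dict with "K" (3x3 intrinsics, pixels), "rvec" (rotation vector, rad) and "tvec" (3), from world to camera coordinates, as OpenCV has them; the wrist camera has in their place "hand_eye" (4x4, takes a point from camera to tool coordinates, whose origin is the TCP and whose axes are the flange's). Camera axes: x right, y down, z forward; pixel columns grow to the right and rows downward; lengths in mm; the calibration is good to about 2 mm. The wrist camera is an equidistant fisheye: a pixel r from the principal point sees the ray r / f radians off the axis. A picture is of the moment at which its call begins: read the wrist's pose just before it. camera_info takes no time and is no camera call.
- hand_in(): hands the job in; it is judged then, once.
The state is a dict: "t": time; "joint_pos": joint angles; "joint_velocities": joint speeds; "tau": joint torques, N m; "eef_pos": TCP position; "eef_rot": TCP orientation; "force": force on the tool from outside, world axes, zero at the start; "torque": the same for the moment, N m; "grip_width": finger opening in mm; "grip_force": force on a finger pad.
Only numpy, scipy, OpenCV 4.12 (cv2) and the standard library are available. Lean on these libraries where they do the work, as an engineer would, in place of code of your own. Each camera call takes 0.05 s, during which the arm holds its last target. There are 200 camera calls.

### The job

The washed clay scrapers hanging on the drying stand are dry. Lift every one of them off its peg and slide it blade first into a slot of the wooden block, wide scrapers in wide slots and narrow ones in narrow slots, one to a slot, pushed fully home and standing upright. Leave the stray things on the table where they lie, and the block standing flat on the table.

Things in the scene. Friction and masses are not known exactly. Their poses are not given: they have to be found in the camera images.
- stand: fixed wooden drying stand: a beam 440 mm long on two posts 160 mm high, its front face 36 mm behind the scrapers that hang from it. Origin on the table under the middle of the beam; y runs along the beam, z up; its five pegs, 85 mm apart, point along -x, roughly towards the robot
- peg_tip (a point): tip of the stand's middle peg (axes of the stand; all pegs alike): 8 mm thick, sloping up at 30 degrees towards the stand's -x. The tip is 22 mm in front of and 13 mm above the spot where an eye hangs, so a scraper lifted about 5 mm (the eye has some 10 mm of play) comes off by moving 60 mm or more up along that slope
- block: loose heavy block of dark wood, 220 x 108 x 60 mm (x, y, z), 1.6 kg; origin at the centre of its underside. Its top has five blind slots running along its y, 40 mm apart along x in the order wide, narrow, wide, narrow, wide; each 9 mm across, 46 mm deep, mouth chamfered 3 mm; wide ones are 78 mm long, narrow ones 52 mm. It may get knocked aside
- wide_a_grip (a point): wide flat scraper, 151 mm long, 90 g, hanging blade down (may be absent): steel blade 70 mm across, 5 thick, 62 tall; above it a wooden handle 24 across, 14 thick, 58 tall; on top a wire eye 35 across, 33 tall. This is mid-handle, 92 mm above the blade's lower edge (handle from 32 mm below to 26 mm above it); z up the tool, y across the blade, x through its thickness
- wide_a_edge (a point): middle of the lower edge of the same scraper's blade; same axes
- wide_b_grip (a point): wide flat scraper, 151 mm long, 90 g, hanging blade down (may be absent): steel blade 70 mm across, 5 thick, 62 tall; above it a wooden handle 24 across, 14 thick, 58 tall; on top a wire eye 35 across, 33 tall. This is mid-handle, 92 mm above the blade's lower edge (handle from 32 mm below to 26 mm above it); z up the tool, y across the blade, x through its thickness
- wide_b_edge (a point): middle of the lower edge of the same scraper's blade; same axes
- wide_c_grip (a point): wide flat scraper, 151 mm long, 90 g, hanging blade down (may be absent): steel blade 70 mm across, 5 thick, 62 tall; above it a wooden handle 24 across, 14 thick, 58 tall; on top a wire eye 35 across, 33 tall. This is mid-handle, 92 mm above the blade's lower edge (handle from 32 mm below to 26 mm above it); z up the tool, y across the blade, x through its thickness
- wide_c_edge (a point): middle of the lower edge of the same scraper's blade; same axes
- narrow_a_grip (a point): narrow flat scraper, 151 mm long, 90 g, hanging blade down (may be absent): steel blade 44 mm across, 5 thick, 62 tall; above it a wooden handle 24 across, 14 thick, 58 tall; on top a wire eye 35 across, 33 tall. This is mid-handle, 92 mm above the blade's lower edge (handle from 32 mm below to 26 mm above it); z up the tool, y across the blade, x through its thickness
- narrow_a_edge (a point): middle of the lower edge of the same scraper's blade; same axes
- narrow_b_grip (a point): narrow flat scraper, 151 mm long, 90 g, hanging blade down (may be absent): steel blade 44 mm across, 5 thick, 62 tall; above it a wooden handle 24 across, 14 thick, 58 tall; on top a wire eye 35 across, 33 tall. This is mid-handle, 92 mm above the blade's lower edge (handle from 32 mm below to 26 mm above it); z up the tool, y across the blade, x through its thickness
- narrow_b_edge (a point): middle of the lower edge of the same scraper's blade; same axes
- slot_wide_1 (a point): centre of the floor of a wide slot of the block, 14 mm above the block's underside and 46 mm below its top; y along the slot, x across it, z up
- slot_wide_2 (a point): centre of the floor of a wide slot of the block, 14 mm above the block's underside and 46 mm below its top; y along the slot, x across it, z up
- slot_wide_3 (a point): centre of the floor of a wide slot of the block, 14 mm above the block's underside and 46 mm below its top; y along the slot, x across it, z up
- slot_narrow_1 (a point): centre of the floor of a narrow slot of the block, 14 mm above the block's underside and 46 mm below its top; y along the slot, x across it, z up
- slot_narrow_2 (a point): centre of the floor of a narrow slot of the block, 14 mm above the block's underside and 46 mm below its top; y along the slot, x across it, z up
- rib: wooden throwing rib, 44x110x8 mm, lying on the table, a bystander to be left alone; origin at the centre of its underside
- mould: plaster sprig mould, 62x51x24 mm, lying on the table, a bystander to be left alone; origin at the centre of its underside
- kidney: rubber kidney, 56x100x9 mm, lying on the table, a bystander to be left alone; origin at the centre of its underside
Things that resemble listed ones, but are neither listed nor needed, are in the scene too. Leave any blue look-alike of the part that bears wide_c_grip alone.

How it is judged:
By the outcome, as a careful person would: the job done as asked, in the order asked, and still so for the second after the job is handed in, with the robot touching nothing.
Of scraper_wide_a, scraper_wide_b, scraper_wide_c, scraper_narrow_a, scraper_narrow_b only 3 to 5 are there at a start; the rules pass over those that are not, and their reading is None.
At some moment in a run one of block may be knocked a few centimetres aside while the robot is not near it.
It also fails if it takes over 210 s, if anything falls off the work surface, if the arm or the gripper's body presses on something with over 40 N, if the wrist force passes 120 N, or if a joint passes its speed limit or range.

## Working session

There is one attempt and no reset: what is moved stays moved. The work goes in short steps, Python scripts to look and compute and a tool call to move; the robot and the scene stay as the last step left them, time stands still between calls to the robot, and variables do not carry over. Pictures are saved under pics/ and viewed, at most 14 in all, crops included, and the job is handed in when it is done.

Besides the shell and the picture viewer there is one more tool, called after ">>>" as name(argument=value, ...), one argument or row to a line, values as JSON. send_rows: Moves the arm, as the interface text tells. Its arguments: {"type":"object","properties":{"delta_rot":{"type":"array"},"dp":{"type":"array"},"fingers":{"type":"array"},"squeeze":{"type":"number"}},"required":["delta_rot","dp","fingers"]}

```bash
mkdir -p pics; ls; python3 - <<'E'
from cell import *
import cv2,numpy as np
print(state(),grip_depth)
for n in("scene","side","wrist"):
    i=camera_info(n);print(n,i);cv2.imwrite(f"pics/{n}0.png",camera(n))
a=cv2.imread("pics/scene0.png");b=cv2.imread("pics/side0.png")
cv2.imwrite("pics/sc0.png",cv2.resize(a,(800,600)));cv2.imwrite("pics/si0.png",cv2.resize(b,(800,600)))
E
```

```text
pics
{'t': 0.0, 'joint_pos': array([-0.14952592,  0.42669153,  0.07381759,  1.60661159, -0.03413521,
        1.11080323, -0.06709182]), 'joint_velocities': array([-1.07195842e-03, -2.77414978e-05,  7.52234400e-04, -1.26083780e-04,
        3.92210619e-04,  3.14417610e-04, -2.70159508e-03]), 'tau': array([-4.09355038e-03, -9.35844111e+01,  3.66462663e+00, -4.54201269e+01,
       -4.89189907e-02,  2.02478352e-02, -6.48899413e-05]), 'eef_pos': array([6.74556477e+02, 1.89526417e-02, 2.04799587e+02]), 'eef_rot': array([-3.14033730e+00,  4.46833933e-05,  1.57081333e+00]), 'force': array([-0.89458433, -1.2049846 ,  0.06253154]), 'torque': array([-0.03759948,  0.00621895,  0.00141164]), 'grip_force': 0.0, 'grip_width': 94.04481615668985} -18.8
scene {'K': array([[404.70536766,   0.        , 255.61011104],
       [  0.        , 404.70536766, 191.04628713],
       [  0.        ,   0.        ,   1.        ]]), 'rvec': array([ 1.88821838, -0.7999601 ,  0.49700487]), 'tvec': array([-269.52666392,  261.67643972,  922.1933028 ])}
side {'K': array([[407.08556352,   0.        , 259.28403089],
       [  0.        , 407.08556352, 188.58829956],
       [  0.        ,   0.        ,   1.        ]]), 'rvec': array([ 0.02781426,  2.78682384, -1.4033677 ]), 'tvec': array([ 408.0079459 ,   80.86331374, 1157.290645  ])}
wrist {'K': array([[297.31863964,   0.        , 256.32455779],
       [  0.        , 297.31863964, 193.22088722],
       [  0.        ,   0.        ,   1.        ]]), 'hand_eye': array([[-1.48204837e-04, -9.65119387e-01, -2.61810134e-01,
         7.61081475e+01],
       [ 9.99999895e-01, -2.56677020e-04,  3.80119537e-04,
        -6.05938499e-01],
       [-4.34061379e-04, -2.61810050e-01,  9.65119324e-01,
        -1.79688240e+02],
       [ 0.00000000e+00,  0.00000000e+00,  0.00000000e+00,
         1.00000000e+00]])}
```

View pics/sc0.png

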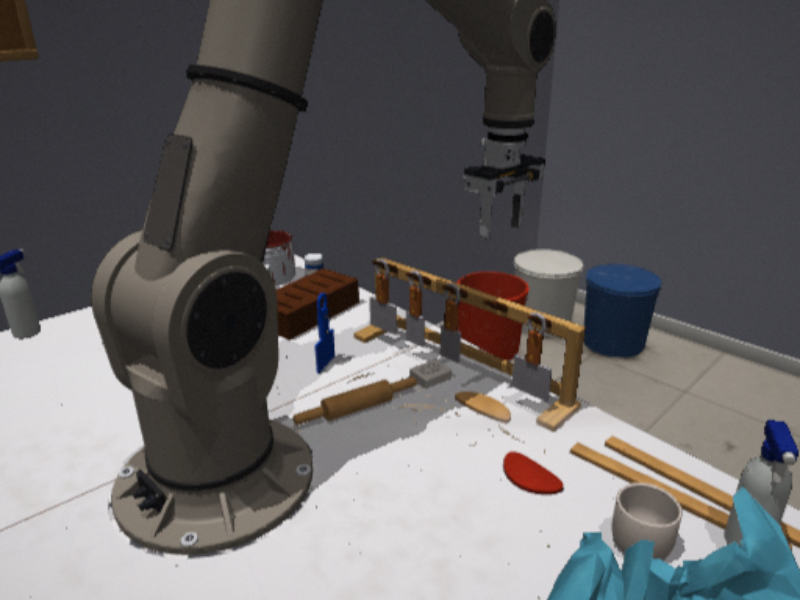

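View pics/si0.png

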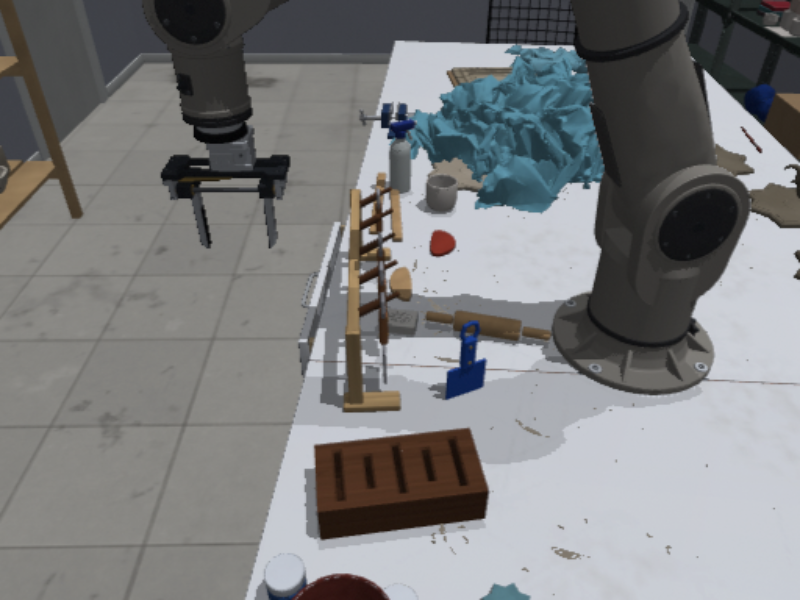

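The scene shows four brown scrapers hanging, at (383,285) wide, (415,300) narrow, (452,315) narrow and (535,360) wide. One peg is empty. A blue look-alike stands on the table at (322,340) and must be left alone. The block is at +y, with its slots roughly along world y. I'll check an enlarged crop and the wrist view next.

```bash
python3 - <<'E'
import cv2
a=cv2.imread("pics/scene0.png");cv2.imwrite("pics/c1.png",cv2.resize(a[155:280,170:385],None,fx=3.7,fy=3.7,interpolation=cv2.INTER_CUBIC))
b=cv2.imread("pics/wrist0.png");cv2.imwrite("pics/w0.png",cv2.resize(b,(800,600)))
E
```

```text
(no output)
```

View pics/c1.png

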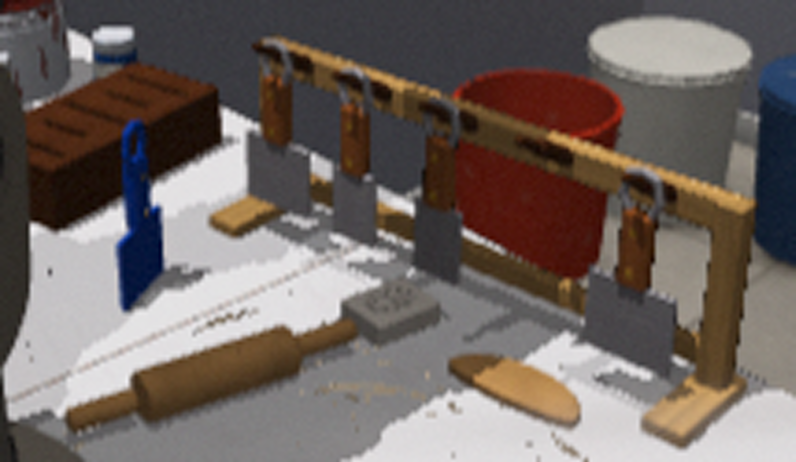

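View pics/w0.png

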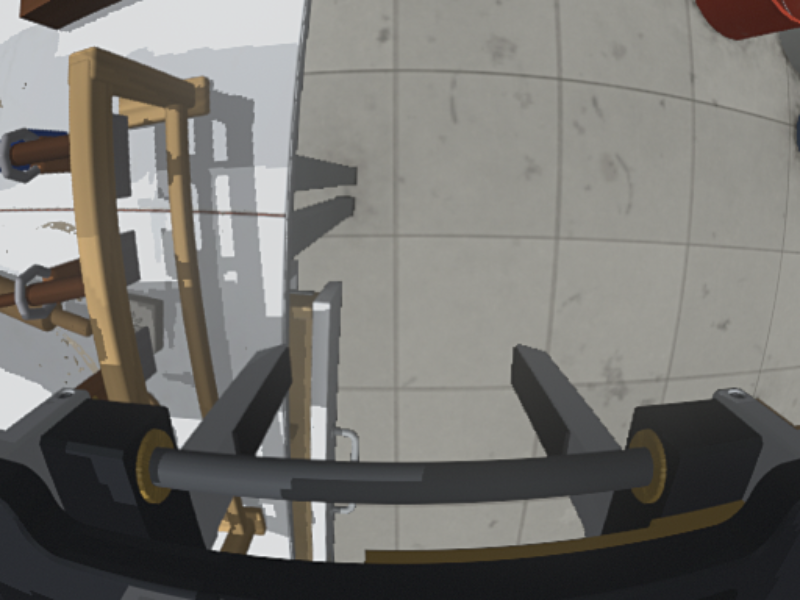

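The crop confirms, from +y to −y: peg 1 wide, peg 2 narrow, peg 3 narrow, peg 4 empty, peg 5 wide. The blue scraper stands apart in front of the stand. I'll take rough positions by triangulation now, then get better wrist views.

```bash
cat >h.py <<'E'
import numpy as np,cv2
from scipy.spatial.transform import Rotation as Rn
from cell import *
def ray(name,uv,pose=None):
    i=camera_info(name);K=i['K']
    if name!='wrist':
        R=cv2.Rodrigues(i['rvec'])[0];d=np.linalg.inv(K)@[uv[0],uv[1],1];d=R.T@d
        return -R.T@i['tvec'],d/np.linalg.norm(d)
    x=np.array([(uv[0]-K[0,2]),(uv[1]-K[1,2])]);r=np.hypot(*x);th=r/K[0,0]
    d=np.r_[x/max(r,1e-9)*np.sin(th),np.cos(th)]
    p,rot=np.array(pose[0]),Rn.from_euler('xyz',pose[1]).as_matrix();H=i['hand_eye']
    return p+rot@H[:3,3],rot@H[:3,:3]@d
def plane(r,z): o,d=r;return o+d*(z-o[2])/d[2]
def tri(rs):
    A=np.zeros((3,3));b=np.zeros(3)
    for o,d in rs:
        P=np.eye(3)-np.outer(d,d);A+=P;b+=P@o
    x=np.linalg.solve(A,b);return x,[np.linalg.norm((np.eye(3)-np.outer(d,d))@(x-o)) for o,d in rs]
def proj(name,X,pose=None):
    i=camera_info(name);K=i['K']
    if name!='wrist': return cv2.projectPoints(np.array([X],float),i['rvec'],i['tvec'],K,None)[0].ravel()
    rot=Rn.from_euler('xyz',pose[1]).as_matrix();H=i['hand_eye'];c=H[:3,:3].T@(rot.T@(np.array(X)-pose[0])-H[:3,3])
    r=np.hypot(c[0],c[1]);th=np.arctan2(r,c[2]);return K[:2,2]+K[0,0]*th*c[:2]/r
E
python3 - <<'E'
from h import *
np.set_printoptions(precision=1,suppress=True)
s=lambda u,v:ray('scene',(170+u/3.7,155+v/3.7)); d=lambda u,v:ray('side',(u*.64,v*.64))
w=lambda u,v:ray('wrist',(u*.64,v*.64),([674.9,0,205.2],[-3.1403,0,1.5708]))
print('beam+y top',tri([s(255,40),d(350,333)]),[plane(x,160) for x in(s(255,40),d(350,333),w(70,50),w(97,48))])
print('beam-y top',[plane(x,160) for x in(s(752,203),s(718,212),d(355,190))])
for q in [(266,62),(345,90),(430,118),(632,190)]: print('eye',plane(s(*q),140))
for q in [(250,190),(310,215),(333,230),(376,245),(414,270),(460,283),(585,340),(670,375)]: print('blade',plane(s(*q),15))
for q in [(314,447),(470,430),(488,487),(320,510)]: print('block',plane(d(*q),60))
for q in [(337,475),(367,470),(399,467),(430,464),(461,460)]: print('slot',plane(d(*q),60))
E
```

```text
beam+y top (array([490. , 168.6, 156.9]), [np.float64(4.725064952301702), np.float64(4.725064952301633)]) [array([476.9, 160.2, 160. ]), array([493.5, 167.4, 160. ]), array([482.5, 166.6, 160. ]), array([503.9, 162.8, 160. ])]
beam-y top [array([ 503.8, -290.2,  160. ]), array([ 477.2, -280.5,  160. ]), array([ 503. , -276.4,  160. ])]
eye [482.9 153.6 140. ]
eye [486.1  64.6 140. ]
eye [492.4 -20.5 140. ]
eye [ 498.2 -202.   140. ]
blade [474.6 169.3  15. ]
blade [478.4  98.3  15. ]
blade [472.9  65.7  15. ]
blade [479.1  22.4  15. ]
blade [470.3 -26.8  15. ]
blade [480.2 -66.3  15. ]
blade [ 481.1 -184.7   15. ]
blade [ 485.7 -254.6   15. ]
block [541.4 290.7  60. ]
block [323.6 263.7  60. ]
block [310.6 360.3  60. ]
block [525.  390.8  60. ]
slot [507.1 338.   60. ]
slot [467.8 330.6  60. ]
slot [425.3 326.5  60. ]
slot [383.7 322.2  60. ]
slot [341.5 316.3  60. ]
```

>>> send_rows(
  delta_rot=[
    [0,0,-10],
    [0,0,-20],
    [0,0,-30],
    [0,0,-40],
    [0,0,-50],
    [0,0,-60],
    [0,0,-70],
    [0,0,-80],
    [0,0,-90],
    [0,0,-90],
  ],
  dp=[
    [-1,-3,-2],
    [-2,-6,-4],
    [-3,-9,-6],
    [-4,-12,-8],
    [-5,-15,-9],
    [-6,-18,-9.5],
    [-6,-20,-9.5],
    [-6,-20,-9.5],
    [-6,-20,-9.5],
    [-6,-20,-9.5],
  ],
  fingers=[0,0,0,0,0,0,0,0,0,0],
)

```text
t: 1.4
eef_pos: [474.8, -60.0, 300.4]
eef_rot: [3.142, -0.0, 3.141]
force: [-0.4, -0.7, -0.1]
grip_width: 93.8
grip_force: 0.0
```

```bash
python3 - <<'E'
from h import *
s=state();print(s['t'],s['eef_pos'],s['eef_rot'],s['joint_pos']);a=camera('wrist');np.save('pw1.npy',np.r_[s['eef_pos'],s['eef_rot']])
cv2.imwrite('pics/w1.png',a);cv2.imwrite('pics/w1b.png',cv2.resize(a,(800,600)))
E
```

```text
1.4 [474.84301489 -60.03687001 300.44252818] [ 3.14156752e+00 -1.04786789e-04  3.14064130e+00] [ 5.38025873e-02  2.47027930e-02 -6.38281915e-02  1.90301173e+00
  1.65332666e-03  1.21403336e+00  1.55926121e+00]
```

View pics/w1b.png

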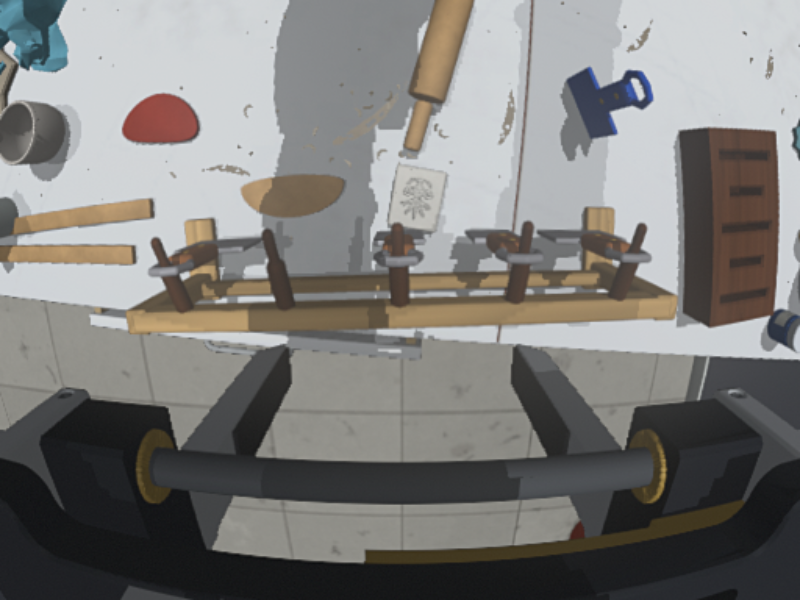

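The wrist view shows peg tips at (642,226), (528,225), (398,227), (268,233) and (157,240), with the eyes on pegs 1, 2, 3 and 5. The block is at the right and the blue look-alike at (610,95).

```bash
python3 - <<'E'
from h import *
np.set_printoptions(precision=1,suppress=True)
p=np.load('pw1.npy');P=(p[:3],p[3:])
s=lambda u,v:ray('scene',(170+u/3.7,155+v/3.7)); w=lambda u,v:ray('wrist',(u*.64,v*.64),P);d=lambda u,v:ray('side',(u*.64,v*.64))
f=lambda r:np.round(np.r_[r[0],r[1]],1)
for n,a,b in [('eye1',(275,57),(624,256)),('eye2',(355,87),(517,256)),('eye3',(442,117),(399,258)),('eye5',(642,190),(172,268)),
 ('tip1',(257,45),(642,226)),('tip3',(425,103),(398,227)),('tip4',(527,140),(268,233)),('beam+',(277,38),(673,297)),('beam-',(752,203),(130,313))]:
    print(n,f(tri([s(*a),w(*b)])))
for q in[(673,297),(675,317),(130,313),(130,331)]: print('beamz160',plane(w(*q),160))
for q in [(743,155),(746,190),(743,227),(745,261),(744,296)]: print('slot60',plane(w(*q),60))
for q in [(710,128),(774,131),(777,313),(714,326)]: print('block60',plane(w(*q),60))
E
```

```text
eye1 [447.6 104.9 168.9   0.6   0.6]
eye2 [450.4  20.9 167.3   0.4   0.4]
eye3 [453.3 -62.2 167.    1.7   1.7]
eye5 [ 458.1 -232.5  165.5    1.4    1.4]
tip1 [424.7 105.2 187.1   2.3   2.3]
tip3 [430.6 -63.5 186.2   2.6   2.6]
tip4 [ 434.5 -150.4  183.1    4.     4. ]
beam+ [483.1 149.  165.9   6.9   6.9]
beam- [ 499.5 -287.4  157.2    5.7    5.7]
beamz160 [481.4 159.9 160. ]
beamz160 [498.3 165.  160. ]
beamz160 [ 494.2 -280.   160. ]
beamz160 [ 509.7 -283.   160. ]
slot60 [347.2 313.   60. ]
slot60 [385.4 320.1  60. ]
slot60 [426.9 319.7  60. ]
slot60 [465.1 329.1  60. ]
slot60 [505.9 335.8  60. ]
block60 [324.9 263.   60. ]
block60 [311.6 365.   60. ]
block60 [527.2 402.3  60. ]
block60 [541.2 295.   60. ]
```

>>> send_rows(
  delta_rot=[
    [0,0,-1.7],
    [0,0,-1.7],
    [0,0,-1.7],
    [0,0,-1.7],
    [0,0,-1.7],
    [0,0,-1.7],
    [0,0,-1.7],
    [0,0,-1.7],
    [0,0,-1.7],
    [0,0,-1.7],
  ],
  dp=[
    [1,4,1],
    [2,8,2],
    [2.7,12,4],
    [2.7,16.5,5],
    [2.7,16.5,5],
    [2.7,16.5,8],
    [2.7,16.5,11],
    [2.7,16.5,14],
    [2.7,16.5,17],
    [2.7,16.5,19.4],
  ],
  fingers=[0.3,0.3,0.3,0.3,0.3,0.3,0.3,0.3,0.3,0.3],
)

```text
t: 2.7
eef_pos: [448.0, 104.1, 105.5]
eef_rot: [-3.141, -0.0, -3.117]
force: [1.1, -0.0, 0.4]
grip_width: 65.1
grip_force: 0.0
```

```bash
python3 - <<'E'
from h import *
s=state();print(s['joint_pos']);a=camera('scene');cv2.imwrite('pics/s2.png',a)
b=cv2.resize(a[100:250,150:310],None,fx=3.7,fy=3.7,interpolation=cv2.INTER_CUBIC);c=cv2.resize(camera('side')[90:290,170:290],(333,555));cv2.imwrite('pics/s2b.png',np.hstack([b[:,:460],c]) if 0 else np.hstack([b[:555,:460],c]))
E
```

```text
[-0.14846491  0.21733352 -0.24561658  2.15722882  0.07524213  0.77531888
  1.15353355]
```

View pics/s2b.png

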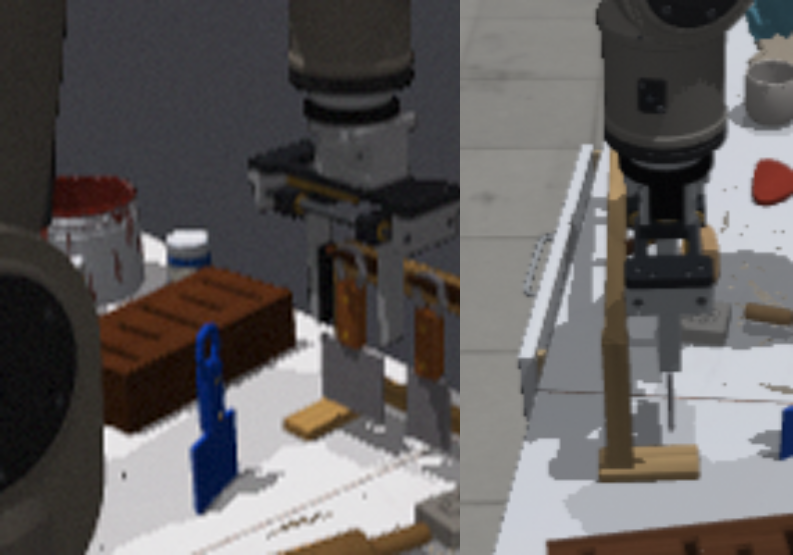

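The fingers straddle the peg-1 scraper's handle, and in the side view its blade lines up under the finger at about (670,400). I'll close, lift and slide off along the slope.

>>> send_rows(
  delta_rot=[
    [0,0,0],
    [0,0,0],
    [0,0,0],
    [0,0,0],
    [0,0,0],
    [0,0,0],
    [0,0,0],
    [0,0,0],
  ],
  dp=[
    [0,0,0],
    [0,0,0],
    [0,0,0],
    [0,0,0],
    [0,0,0],
    [0,0,-0.3],
    [0,0,-0.5],
    [0,0,-0.5],
  ],
  fingers=[0.6,0.9,1,1,1,1,1,1],
  squeeze=30,
)

```text
t: 3.8
eef_pos: [448.1, 104.8, 111.6]
eef_rot: [-3.142, 0.0, -3.112]
force: [0.4, 0.8, -0.1]
grip_width: 33.1
grip_force: 30.0
```

>>> send_rows(
  delta_rot=[
    [0,0,0],
    [0,0,0],
    [0,0,0],
    [0,0,0],
    [0,0,0],
    [0,0,0],
    [0,0,0],
    [0,0,0],
    [0,0,0],
    [0,0,0],
  ],
  dp=[
    [0.9,0,-0.5],
    [1.8,0,-1.0],
    [2.7,0,-1.6],
    [3.6,0,-2.1],
    [4.5,0,-2.6],
    [5.3,0,-3.1],
    [5.3,0,-5],
    [5.3,0,-8],
    [5.3,0,-11],
    [5.3,0,-11],
  ],
  fingers=[1,1,1,1,1,1,1,1,1,1],
)

```text
t: 5.05
eef_pos: [395.8, 103.8, 223.4]
eef_rot: [3.141, 0.003, -3.112]
force: [-0.0, -0.5, -1.5]
grip_width: 32.9
grip_force: 30.0
```

```bash
python3 - <<'E'
from h import *
s=state();print(s['joint_pos'],s['force'])
E
```

```text
[-0.14114526 -0.02789455 -0.26555472  2.12836592 -0.00806213  1.0366876
  1.19777197] [-0.00639255 -0.52418297 -1.50440238]
```

The grip width is 33 mm, but the handle is only 24 mm across, so I'll look at what is gripped.

```bash
python3 - <<'E'
from h import *
s=state();p=s['eef_pos'];
a=camera('scene');b=camera('side');cv2.imwrite('pics/s3.png',a);cv2.imwrite('pics/d3.png',b)
print(proj('scene',p),proj('side',p))
u,v=proj('scene',p).astype(int);A=cv2.resize(a[v-50:v+60,u-45:u+45],(409,500),interpolation=cv2.INTER_CUBIC)
u,v=proj('side',p).astype(int);B=cv2.resize(b[v-60:v+60,u-45:u+45],(375,500),interpolation=cv2.INTER_CUBIC)
cv2.imwrite('pics/s3b.png',np.hstack([A,B]))
E
```

```text
[231.3429469 157.882293 ] [266.928203   173.58991909]
```

View pics/s3b.png

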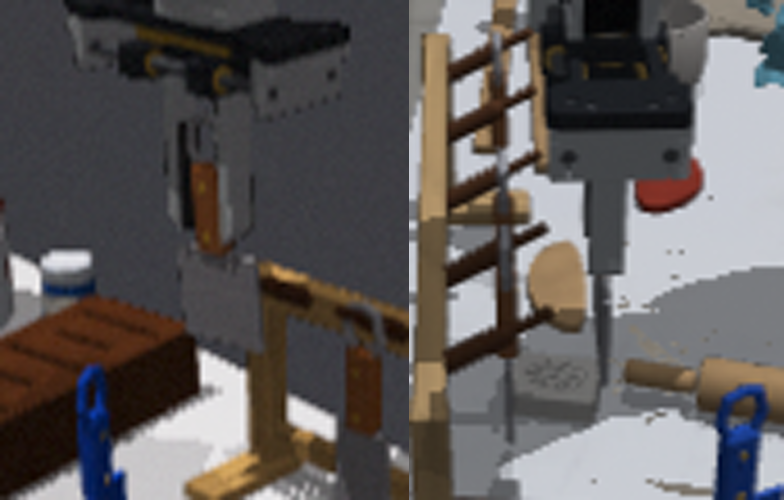

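The scraper came free, but the fingers closed on the wire eye, which is as wide as it is because the tool was vertical. It hangs plumb, so I'll insert this one as it is. The next ones I'll grip with the tool tilted about 30° so the fingers miss the eye. Now over to the block to measure it.

>>> send_rows(
  delta_rot=[
    [0,0,0],
    [0,0,0],
    [0,0,-2],
    [0,0,-4],
    [0,0,-6.5],
    [0,0,-6.5],
    [0,0,-6.5],
    [0,0,-6.5],
    [0,0,-6.5],
    [0,0,-6.5],
  ],
  dp=[
    [0,0,-3],
    [0,2,-6],
    [-1,5,-6.7],
    [-2,9,-6.7],
    [-3,13,-6.7],
    [-4,17,-6.7],
    [-5,20,-6.7],
    [-5,22,-6.7],
    [-5,22,-6.7],
    [-5,22,-6.7],
  ],
  fingers=[1,1,1,1,1,1,1,1,1,1],
)

```text
t: 6.4
eef_pos: [438.3, 323.9, 287.7]
eef_rot: [-3.141, -0.001, -2.999]
force: [0.4, 0.2, -1.2]
grip_width: 33.4
grip_force: 30.0
```

```bash
python3 - <<'E'
from h import *
s=state();print(s['t'],s['eef_pos'],s['eef_rot'],s['joint_pos']);a=camera('wrist');np.save('pw4.npy',np.r_[s['eef_pos'],s['eef_rot']])
cv2.imwrite('pics/w4.png',a);cv2.imwrite('pics/w4b.png',cv2.resize(a,(800,600)));cv2.imwrite('pics/d4.png',camera('side'));cv2.imwrite('pics/s4.png',camera('scene'))
E
```

```text
6.4 [438.28611588 323.88370466 287.67109632] [-3.14076387e+00 -1.21165037e-03 -2.99881206e+00] [-0.36723037  0.17654843 -0.43999588  1.77236675  0.07989799  1.21171497
  0.88411863]
```

View pics/w4b.png

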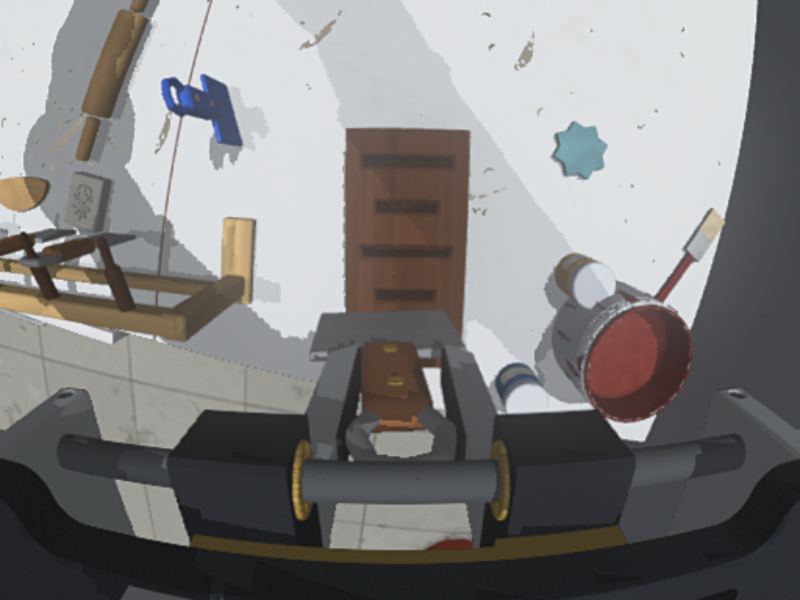

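The wrist image shows the block clearly, with slots at (407,160) wide, (406,205) narrow, (406,251) wide and (404,295) narrow. The held scraper leans a few degrees between the fingers. Next I'll measure the slots and the blade.

```bash
cat >>h.py <<'E'
def slots(a,P,roi,show=True,thr=None):
    x0,y0,x1,y1=roi;g=cv2.cvtColor(a,cv2.COLOR_BGR2GRAY)[y0:y1,x0:x1]
    hsv=cv2.cvtColor(a,cv2.COLOR_BGR2HSV)[y0:y1,x0:x1]
    red=((hsv[...,1]>90)&((hsv[...,0]<20)|(hsv[...,0]>170))).astype(np.uint8)
    red=cv2.morphologyEx(red,cv2.MORPH_CLOSE,np.ones((9,9)))
    thr=thr or 0.62*np.median(g[red>0]); m=((g<thr)&(red>0)).astype(np.uint8)
    out=[]
    for c in cv2.findContours(m,cv2.RETR_EXTERNAL,cv2.CHAIN_APPROX_NONE)[0]:
        if cv2.contourArea(c)<50: continue
        pts=np.array([plane(ray('wrist',(q[0,0]+x0,q[0,1]+y0),P),60)[:2] for q in c],np.float32)
        (cx,cy),(w,h),an=cv2.minAreaRect(pts)
        L=pts-pts.mean(0);dd=np.linalg.svd(L)[2][0];dd*=np.sign(dd[1])
        out.append((cx,cy,max(w,h),min(w,h),np.degrees(np.arctan2(-dd[0],dd[1]))))
    out.sort();return out
E
python3 - <<'E'
from h import *
np.set_printoptions(precision=1,suppress=True)
p=np.load('pw4.npy');P=(p[:3],p[3:]);a=cv2.imread('pics/w4.png')
for o in slots(a,P,(224,86,298,198)): print(np.round(o,1))
w=lambda u,v:ray('wrist',(u*.64,v*.64),P)
for q in [(346,128),(470,131)]: print(plane(w(*q),60))
E
```

```text
[324.1 259.8  60. ]
[311.  366.5  60. ]
```

```bash
sed -i 's/>90)&/>60)\&/; s/0.62\*np/0.75*np/; s/<50: continue/<25: continue/' h.py; python3 - <<'E'
from h import *
np.set_printoptions(precision=1,suppress=True)
p=np.load('pw4.npy');P=(p[:3],p[3:]);a=cv2.imread('pics/w4.png')
g=cv2.cvtColor(a,cv2.COLOR_BGR2GRAY);print(g[90:190:2,260],cv2.cvtColor(a,cv2.COLOR_BGR2HSV)[95:110,260].tolist())
for o in slots(a,P,(224,86,298,198)): print(np.round(o,1))
E
```

```text
[86 85 84 84 76 69 66 67 69 76 79 78 77 76 77 76 77 75 75 63 66 67 58 66
 78 81 79 79 78 79 79 78 79 71 64 55 55 60 68 72 73 73 72 72 73 71 72 69
 54 55] [[9, 75, 99], [9, 77, 100], [10, 77, 99], [8, 59, 87], [8, 50, 81], [7, 44, 76], [11, 30, 68], [5, 38, 73], [7, 44, 75], [10, 51, 75], [9, 48, 75], [8, 50, 77], [9, 71, 86], [8, 72, 89], [10, 82, 93]]
[384.9 330.2  31.4   6.9  12.9]
[425.5 334.3  61.    6.9   7. ]
[464.3 332.2  49.6  10.2   5.9]
```

```bash
python3 - <<'E'
s=open('h.py').read()
i=s.index('    red=((hsv');j=s.index('    out=[]')
s=s[:i]+'''    hs=cv2.GaussianBlur(hsv,(3,3),0); b=((hsv[...,2]<135)).astype(np.uint8)
    c=max(cv2.findContours(b,cv2.RETR_EXTERNAL,cv2.CHAIN_APPROX_NONE)[0],key=cv2.contourArea);top=np.zeros_like(b);cv2.drawContours(top,[c],-1,1,-1);top=cv2.erode(top,np.ones((7,7)))
    m=((hs[...,1]<(thr or 63))&(top>0)).astype(np.uint8)
'''+s[j:]
open('h.py','w').write(s)
E
python3 - <<'E'
from h import *
np.set_printoptions(precision=1,suppress=True)
p=np.load('pw4.npy');P=(p[:3],p[3:]);a=cv2.imread('pics/w4.png')
for t in (58,64): 
  for o in slots(a,P,(215,76,305,196),thr=t): print(t,np.round(o,1))
E
```

```text
58 [333.2 272.1  12.5  12.3 -29.9]
58 [344.3 316.1  82.7  15.1   7. ]
58 [387.6 301.7  12.3   6.9  -7.2]
58 [427.  305.7  37.5   8.4   4.4]
58 [466.4 312.4  12.7   5.8   5.9]
64 [330.1 301.1  13.8  10.8 -71.4]
64 [337.4 311.7  89.9  30.4  -1.8]
64 [384.  336.3  21.9   6.9  13.8]
64 [387.1 305.1  19.1   9.6  -8.3]
64 [420.9 357.4  16.7   8.5  15.6]
64 [427.5 307.2  43.    9.9   3.9]
64 [461.3 349.8  14.1   7.2  12.8]
64 [465.6 323.   34.    7.3  10.2]
```

```bash
python3 - <<'E'
s=open('h.py').read()
i=s.index('    m=((hs[');j=s.index('    out=[]')
s=s[:i]+'''    v=cv2.GaussianBlur(hsv[...,2],(3,3),0)
    m=(cv2.adaptiveThreshold(v,1,cv2.ADAPTIVE_THRESH_MEAN_C,cv2.THRESH_BINARY_INV,31,thr or 5)*top).astype(np.uint8)
    m=cv2.morphologyEx(m,cv2.MORPH_CLOSE,np.ones((1,5)))
'''+s[j:]
open('h.py','w').write(s)
E
python3 - <<'E'
from h import *
np.set_printoptions(precision=1,suppress=True)
p=np.load('pw4.npy');P=(p[:3],p[3:]);a=cv2.imread('pics/w4.png')
for t in (4,7): 
  for o in slots(a,P,(215,76,305,196),thr=t): print(t,np.round(o,1))
E
```

```text
4 [398.  322.8 154.8  99.  -83.9]
7 [398.  322.8 154.8  99.  -82.5]
```

```bash
python3 - <<'E'
s=open('h.py').read()
i=s.index('    v=cv2.Gau');j=s.index('    m=(cv2.ad')
s=s[:i]+'''    v=hsv[...,2].copy();v[top==0]=np.median(v[top>0]);v=cv2.GaussianBlur(v,(3,3),0)
'''+s[j:]
open('h.py','w').write(s)
E
python3 - <<'E'
from h import *
np.set_printoptions(precision=1,suppress=True)
p=np.load('pw4.npy');P=(p[:3],p[3:]);a=cv2.imread('pics/w4.png')
for t in (4,7): 
  for o in slots(a,P,(215,76,305,196),thr=t): print(t,np.round(o,1))
w=lambda u,v:plane(ray('wrist',(u*.64,v*.64),P),60)
for q,r in [((360,160),(454,161)),((376,206),(438,206)),((359,250),(454,252)),((375,295),(435,295))]:
    A,B=w(*q),w(*r);print((A+B)/2,np.linalg.norm(B-A),np.degrees(np.arctan2(A[0]-B[0],B[1]-A[1])))
E
```

```text
4 [345.9 317.   81.3  13.9   7.1]
4 [384.8 321.3  57.4  15.1   7.2]
4 [425.4 326.5  82.   14.2   7.1]
4 [464.5 331.4  56.7  13.1   7.9]
7 [345.6 316.3  80.1  12.6   7.2]
7 [385.2 321.3  54.9  12.7   7.6]
7 [425.  326.4  81.9  12.5   7.5]
7 [463.7 331.3  56.6  11.7   7.5]
[345.2 316.2  60. ] 81.52707691065045 7.715439680156229
[385.1 322.   60. ] 54.17371752421487 8.282958253337913
[424.6 327.3  60. ] 84.49372734006792 7.004908200933954
[464.8 331.8  60. ] 54.39351914467205 8.17915190285955
```

```bash
python3 - <<'E'
from h import *
np.set_printoptions(precision=1,suppress=True)
p=np.load('pw4.npy');P=(p[:3],p[3:]);a=cv2.imread('pics/w4.png');R=Rn.from_euler('xyz',p[3:]).as_matrix()
for dz in (66,73,80):
  for q in [(318,316),(449,311)]:
    X=plane(ray('wrist',(q[0]*.64,q[1]*.64),P),p[2]-dz);print(dz,X,R.T@(X-p[:3]))
print(proj('scene',p[:3]),proj('side',p[:3]))
A=cv2.resize(a[190:300,180:340],(800,550),interpolation=cv2.INTER_CUBIC);
b=cv2.imread('pics/d4.png');u,v=proj('side',p[:3]).astype(int);B=cv2.resize(b[v-40:v+70,u-35:u+35],(350,550),interpolation=cv2.INTER_CUBIC)
A=cv2.resize(A,(440,550));cv2.imwrite('pics/c5.png',np.hstack([A,B]));print(u,v)
E
```

```text
66 [443.  278.  221.7] [  1.8 -46.1  66. ]
66 [429.7 349.7 221.7] [ 4.7 26.9 66. ]
73 [445.3 277.  214.7] [ -0.4 -47.4  73. ]
73 [431.6 350.8 214.7] [ 2.7 27.6 73. ]
80 [447.6 276.  207.7] [ -2.5 -48.7  80. ]
80 [433.6 351.8 207.7] [ 0.6 28.4 80. ]
[193.6 118.5] [248.6 214.4]
248 214
```

View pics/c5.png

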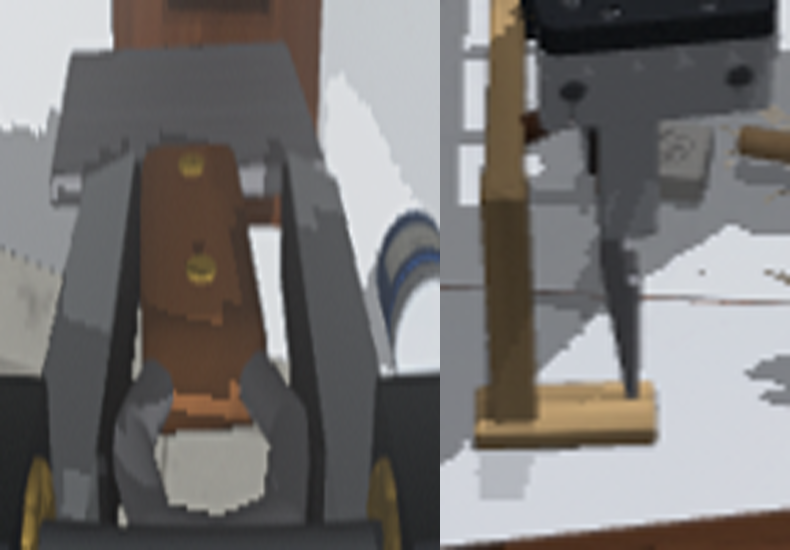

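The crop shows the fingers on the eye and the scraper rolled about 5°, with its lower edge 10 mm off centre towards −y. I'll counter-roll the tool by 5° and go above the farthest wide slot. The far slots get filled first so later tilted grips stay clear.

>>> send_rows(
  delta_rot=[
    [0,0,0],
    [-2,0,0.5],
    [-4,0,0.9],
    [-5,0,0.9],
    [-5,0,0.9],
    [-5,0,0.9],
    [-5,0,0.9],
    [-5,0,0.9],
  ],
  dp=[
    [-2,0,0],
    [-4,0.4,2],
    [-6,0.7,4],
    [-6.8,0.7,6],
    [-6.8,0.7,8],
    [-6.8,0.7,10],
    [-6.8,0.7,12.2],
    [-6.8,0.7,12.2],
  ],
  fingers=[1,1,1,1,1,1,1,1],
)

```text
t: 7.55
eef_pos: [505.0, 340.5, 165.0]
eef_rot: [3.055, -0.003, -3.015]
force: [-0.1, -0.6, -0.8]
grip_width: 33.1
grip_force: 30.0
```

```bash
python3 - <<'E'
from h import *
s=state();print(s['t'],s['eef_pos'],s['eef_rot'],s['force']);p=s['eef_pos'];a=camera('wrist');np.save('pw5.npy',np.r_[s['eef_pos'],s['eef_rot']])
cv2.imwrite('pics/w5.png',a);b=camera('side');cv2.imwrite('pics/d5.png',b);u,v=proj('side',p).astype(int)
print(u,v,proj('side',[504,336.5,60]))
B=cv2.resize(b[v-40:v+80,u-50:u+60],(550,600),interpolation=cv2.INTER_CUBIC);
A=cv2.resize(a[40:260,206:306],(250,550),interpolation=cv2.INTER_CUBIC);A=cv2.copyMakeBorder(A,0,50,0,0,0);cv2.imwrite('pics/c6.png',np.hstack([B,A]))
E
```

```text
7.55 [505.0171398  340.48822484 164.97725443] [ 3.05549463e+00 -3.00733900e-03 -3.01494653e+00] [-0.13485596 -0.64019951 -0.79001942]
213 269 [217.2169347  303.36509346]
```

View pics/c6.png

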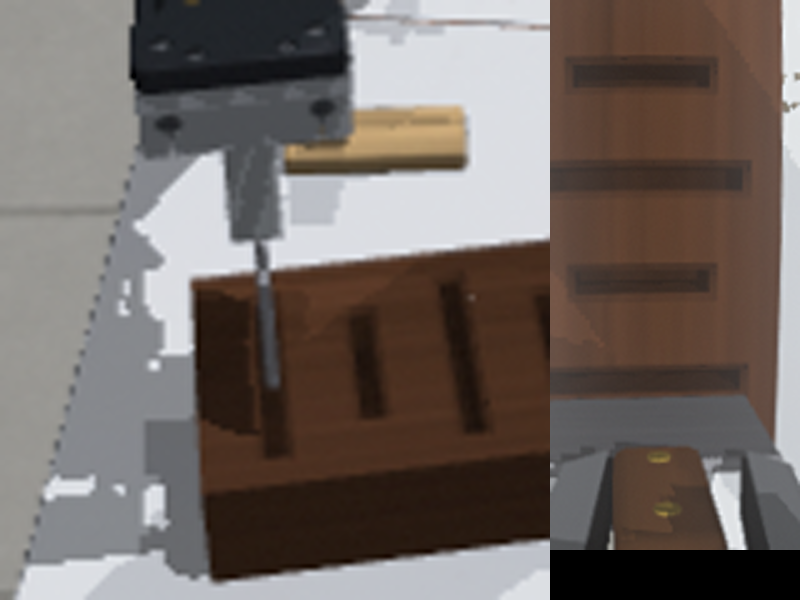

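The blade sits in line above the far wide slot, at (272,385) in the crop, so I'll lower it.

>>> send_rows(
  delta_rot=[
    [0,0,0],
    [0,0,0],
    [0,0,0],
    [0,0,0],
    [0,0,0],
    [0,0,0],
    [0,0,0],
    [0,0,0],
  ],
  dp=[
    [0,-0.1,1],
    [0,-0.2,2],
    [0,-0.26,3],
    [0,-0.35,4],
    [0,-0.4,4.7],
    [0,-0.47,5.4],
    [0,-0.52,6],
    [0,-0.52,6],
  ],
  fingers=[1,1,1,1,1,1,1,1],
)

```text
t: 8.65
eef_pos: [504.6, 341.4, 105.8]
eef_rot: [3.055, -0.001, -3.014]
force: [-1.2, -0.5, -2.0]
grip_width: 32.7
grip_force: 30.0
```

```bash
python3 - <<'E'
from h import *
s=state();print(s['t'],s['eef_pos'],s['eef_rot'],s['force']);p=s['eef_pos']
b=camera('side');cv2.imwrite('pics/d6.png',b);u,v=proj('side',p).astype(int)
B=cv2.resize(b[v-40:v+60,u-50:u+60],(605,550),interpolation=cv2.INTER_CUBIC);cv2.imwrite('pics/c7.png',B)
E
```

```text
8.65 [504.56379292 341.37949025 105.84616858] [ 3.05450684e+00 -1.21460988e-03 -3.01416236e+00] [-1.21412347 -0.54903041 -2.03937494]
```

View pics/c7.png

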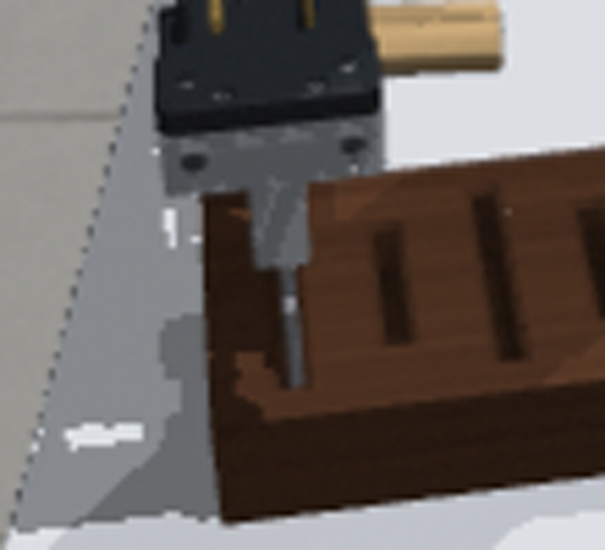

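The blade is in the slot and the force is small. I'll push it home.

>>> send_rows(
  delta_rot=[
    [0,0,0],
    [0,0,0],
    [0,0,0],
    [0,0,0],
    [0,0,0],
    [0,0,0],
  ],
  dp=[
    [0,-0.05,0.6],
    [0,-0.1,1.2],
    [0,-0.13,1.6],
    [0,-0.16,1.9],
    [0,-0.18,2.1],
    [0,-0.18,2.1],
  ],
  fingers=[1,1,1,1,1,1],
)

```text
t: 9.45
eef_pos: [505.0, 341.8, 85.7]
eef_rot: [3.054, -0.0, -3.014]
force: [-1.1, -1.2, 4.5]
grip_width: 33.0
grip_force: 30.0
```

>>> send_rows(
  delta_rot=[
    [0,0,0],
    [0,0,0],
    [0,0,0],
    [0,0,0],
    [0,0,0],
    [0,0,0],
    [5,0,0],
    [5,0,0],
    [5,0,0],
    [5,0,0],
  ],
  dp=[
    [0,0,0],
    [0,0,0],
    [0,0,0],
    [0,0.3,-3],
    [0,0.5,-6],
    [0,0.8,-9],
    [3,1,-12],
    [5,1.3,-16],
    [7,1.3,-16],
    [7,1.3,-16],
  ],
  fingers=[0.5,0.4,0.4,0.4,0.4,0.4,0.4,0.4,0.4,0.4],
)

```text
t: 10.7
eef_pos: [434.5, 331.4, 245.6]
eef_rot: [-3.141, -0.0, -3.013]
force: [-0.2, -0.5, -0.5]
grip_width: 56.4
grip_force: 0.0
```

```bash
python3 - <<'E'
from h import *
s=state();print(s['t'],s['eef_pos'],s['eef_rot'],s['force']);p=s['eef_pos'];np.save('pw7.npy',np.r_[s['eef_pos'],s['eef_rot']])
cv2.imwrite('pics/w7.png',camera('wrist'));b=camera('side');cv2.imwrite('pics/d7.png',b)
np.set_printoptions(precision=1,suppress=True)
print('slot',proj('side',[504,336.5,60]),'eye top', proj('side',[504,336.5,165]))
B=cv2.resize(b[240:360,190:320],(520,480),interpolation=cv2.INTER_CUBIC);cv2.imwrite('pics/c8.png',B)
E
```

```text
10.7 [434.46515992 331.44729861 245.62236206] [-3.14133796e+00 -4.35855132e-04 -3.01329174e+00] [-0.16376443 -0.45053724 -0.52134267]
slot [217.2 303.4] eye top [214.4 268.3]
```

View pics/c8.png

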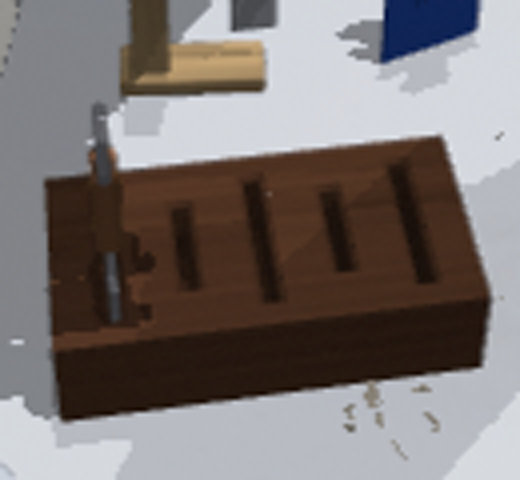

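It stands upright in the slot, but its eye top reads about 2.5 px high. I'll press it gently with closed fingertips to make sure it's home.

>>> send_rows(
  delta_rot=[
    [0,0,0],
    [0,0,0],
    [0,0,0],
    [0,0,0],
    [0,0,0],
    [0,0,0],
    [0,0,0],
    [0,0,0],
    [0,0,0],
  ],
  dp=[
    [-3,-0.2,0],
    [-6,-0.3,1],
    [-7,-0.3,2.5],
    [-7,-0.3,4.5],
    [-7,-0.3,6],
    [-7,-0.3,7],
    [-7,-0.3,7.3],
    [-7,-0.3,7.5],
    [-7,-0.3,7.5],
  ],
  fingers=[0.7,1,1,1,1,1,1,1,1],
)

```text
t: 11.92
eef_pos: [505.4, 337.7, 171.1]
eef_rot: [3.141, -0.0, -3.014]
force: [-0.6, 0.6, 0.0]
grip_width: 0.5
grip_force: 0.0
```

>>> send_rows(
  delta_rot=[
    [0,0,0],
    [0,0,0],
    [0,0,0],
  ],
  dp=[
    [0,0,0.2],
    [0,0,0.4],
    [0,0,0.4],
  ],
  fingers=[1,1,1],
)

```text
t: 12.3
eef_pos: [505.2, 337.5, 166.6]
eef_rot: [-3.142, -0.001, -3.014]
force: [0.0, -0.0, -0.5]
grip_width: 0.6
grip_force: 0.0
```

>>> send_rows(
  delta_rot=[
    [0,0,0],
    [0,0,0],
    [0,0,0],
    [0,0,0],
  ],
  dp=[
    [0,0,0.1],
    [0,0,0.2],
    [0,0,0.3],
    [0,0,0.3],
  ],
  fingers=[1,1,1,1],
)

```text
t: 12.8
eef_pos: [505.8, 337.8, 164.4]
eef_rot: [3.141, 0.001, -3.014]
force: [1.0, -0.8, 6.9]
grip_width: 0.5
grip_force: 3.3
```

Contact came at 165 mm, which is exactly the fully-home height, so scraper 1 is in. The eye grip worked, so I'll repeat it. Next is the narrow scraper on peg 2.

>>> send_rows(
  delta_rot=[
    [0,0,0],
    [0,0,0],
    [0,0,2],
    [0,0,4],
    [0,0,5.6],
    [0,0,5.6],
    [0,0,5.6],
    [0,0,5.6],
    [0,0,5.6],
    [0,0,5.6],
  ],
  dp=[
    [0,0,-5],
    [0,0,-10],
    [1,-4,-11],
    [3,-9,-11],
    [4,-14,-11],
    [6,-20,-11],
    [8,-25,-11],
    [9.5,-30.7,-11],
    [9.5,-30.7,-9],
    [9.5,-30.7,-9],
  ],
  fingers=[0.3,0.3,0.3,0.3,0.3,0.3,0.3,0.3,0.3,0.3],
)

```text
t: 14.05
eef_pos: [449.4, 20.7, 253.1]
eef_rot: [-3.141, -0.002, -3.113]
force: [-0.0, 0.6, 0.0]
grip_width: 65.8
grip_force: 0.0
```

>>> send_rows(
  delta_rot=[
    [0,0,0],
    [0,0,0],
    [0,0,0],
    [0,0,0],
    [0,0,0],
    [0,0,0],
    [0,0,0],
    [0,0,0],
    [0,0,0],
    [0,0,0],
  ],
  dp=[
    [-0.1,0,3],
    [-0.1,0,6],
    [-0.1,0,9],
    [-0.1,0,12],
    [-0.1,0,14],
    [-0.1,0,14.7],
    [-0.1,0,14.7],
    [-0.1,0,14.7],
    [-0.1,0,14.7],
    [-0.1,0,14.7],
  ],
  fingers=[0.3,0.3,0.3,0.3,0.3,0.3,0.3,0.6,0.9,1],
)

```text
t: 15.3
eef_pos: [451.2, 21.0, 107.2]
eef_rot: [-3.142, 0.0, -3.112]
force: [0.2, -0.2, 0.0]
grip_width: 38.8
grip_force: 0.0
```

>>> send_rows(
  delta_rot=[
    [0,0,0],
    [0,0,0],
    [0,0,0],
    [0,0,0],
    [0,0,0],
    [0,0,0],
    [0,0,0],
    [0,0,0],
    [0,0,0],
    [0,0,0],
  ],
  dp=[
    [0,0,0],
    [0,0,0],
    [0,0,-0.5],
    [0,0,-0.5],
    [1,0,-1.1],
    [2,0,-1.7],
    [3,0,-2.2],
    [4,0,-2.8],
    [5.2,0,-3.5],
    [5.2,0,-3.5],
  ],
  fingers=[1,1,1,1,1,1,1,1,1,1],
)

```text
t: 16.55
eef_pos: [398.6, 19.4, 142.5]
eef_rot: [-3.141, 0.0, -3.112]
force: [0.7, 0.4, -0.7]
grip_width: 33.1
grip_force: 30.0
```

>>> send_rows(
  delta_rot=[
    [0,0,0],
    [0,0,0],
    [0,0,0],
    [0,0,-2],
    [0,0,-4],
    [0,0,-5.6],
    [0,0,-5.6],
    [0,0,-5.6],
    [0,0,-5.6],
    [0,0,-5.6],
  ],
  dp=[
    [0,0,-5],
    [0,0,-10],
    [0,4,-14],
    [-1,9,-14.3],
    [-2,15,-14.3],
    [-3,20,-14.3],
    [-4,26,-14.3],
    [-4.1,30.4,-14.3],
    [-4.1,30.4,-14.3],
    [-4.1,30.4,-14.3],
  ],
  fingers=[1,1,1,1,1,1,1,1,1,1],
)

```text
t: 17.8
eef_pos: [431.2, 324.1, 284.3]
eef_rot: [-3.141, -0.001, -3.014]
force: [0.0, -0.2, -1.0]
grip_width: 33.1
grip_force: 30.0
```

```bash
cat >look.py <<'E'
import sys
from h import *
np.set_printoptions(precision=1,suppress=True)
n=sys.argv[1];s=state();p=np.r_[s['eef_pos'],s['eef_rot']];a=camera('wrist');np.save(f'pw{n}.npy',p);cv2.imwrite(f'pics/w{n}.png',a);cv2.imwrite(f'pics/d{n}.png',camera('side'))
print(s['t'],np.round(p,3))
for o in slots(a,(p[:3],p[3:]),tuple(map(int,sys.argv[2:6])) if len(sys.argv)>5 else (215,76,305,196),thr=6): print(np.round(o,1))
A=cv2.resize(a[70:300,150:360],None,fx=2.6,fy=2.6,interpolation=cv2.INTER_CUBIC);cv2.imwrite(f'pics/v{n}.png',A)
E
python3 look.py 8
```

```text
17.8 [431.2 324.1 284.3  -3.1  -0.   -3. ]
[346.  317.   80.7  13.6   7.1]
[385.8 321.4  55.7  12.4   7.6]
[425.6 326.6  81.6  12.8   7. ]
[462.4 331.3  55.    7.3   7.1]
```

View pics/v8.png

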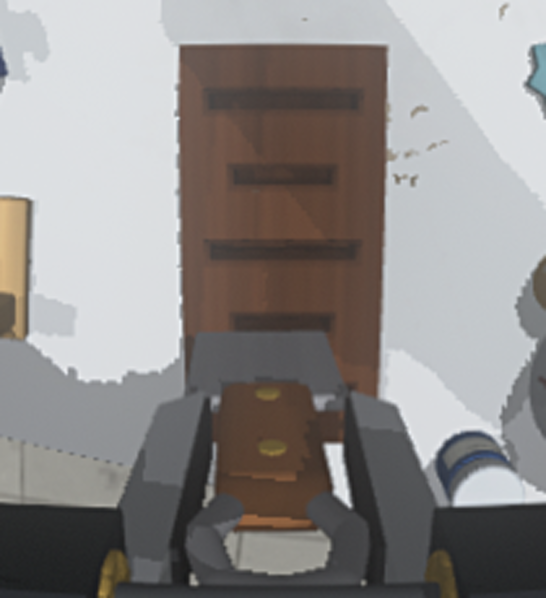

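```bash
cat >edge.py <<'E'
import sys
from h import *
np.set_printoptions(precision=1,suppress=True)
n=sys.argv[1];c=list(map(float,sys.argv[2:6]));p=np.load(f'pw{n}.npy');P=(p[:3],p[3:]);R=Rn.from_euler('xyz',p[3:]).as_matrix();E=[]
for q in (c[:2],c[2:]): E.append(R.T@(plane(ray('wrist',(150+q[0]/2.6,70+q[1]/2.6),P),p[2]-73)-p[:3]))
m=(E[0]+E[1])/2;print(E,np.linalg.norm(E[0]-E[1]),m)
slot=np.array(list(map(float,sys.argv[6:8]))+[0]);a=np.radians(float(sys.argv[8]))  # slot, yaw
th=np.radians(float(sys.argv[9]))
T=Rn.from_euler('xyz',[np.pi,0,np.pi+a]).as_matrix()@Rn.from_rotvec([th,0,0]).as_matrix()
t=slot-T@m;t[2]=165;print('tcp target',t,'dp',R.T@(t-p[:3])/10,'down10',T.T@[0,0,-1])
E
python3 edge.py 8 197 334 327 331 464.3 331.3 7.3 -5
```

```text
[array([  3.2, -27.1,  73. ]), array([ 4.3, 17.3, 73. ])] 44.378826357425595 [ 3.7 -4.9 73. ]
tcp target [468.2 330.3 165. ] dp [-3.8  0.1 11.9] down10 [ 0.  -0.1  1. ]
```

```bash
python3 edge.py 8 197 334 327 331 464.3 331.3 7.3 -2.3
```

```text
[array([  3.2, -27.1,  73. ]), array([ 4.3, 17.3, 73. ])] 44.378826357425595 [ 3.7 -4.9 73. ]
tcp target [467.8 333.7 165. ] dp [-3.8  0.5 11.9] down10 [ 0. -0.  1.]
```

>>> send_rows(
  delta_rot=[
    [0,0,0],
    [-1,0,0],
    [-2.3,0,0],
    [-2.3,0,0],
    [-2.3,0,0],
    [-2.3,0,0],
    [-2.3,0,0],
  ],
  dp=[
    [-2,0.2,1],
    [-3.8,0.5,3],
    [-3.8,0.5,6],
    [-3.8,0.5,9],
    [-3.8,0.5,11.9],
    [-3.8,0.5,11.9],
    [-3.8,0.5,11.9],
  ],
  fingers=[1,1,1,1,1,1,1],
)

```text
t: 18.77
eef_pos: [468.7, 334.2, 167.0]
eef_rot: [3.101, 0.0, -3.015]
force: [0.3, 0.4, -0.8]
grip_width: 33.1
grip_force: 30.0
```

```bash
python3 - <<'E'
from h import *
s=state();p=s['eef_pos'];b=camera('side');cv2.imwrite('pics/d9.png',b);u,v=proj('side',p).astype(int)
print(s['t'],p,s['force'])
cv2.imwrite('pics/c9.png',cv2.resize(b[v-40:v+80,u-60:u+60],(560,560),interpolation=cv2.INTER_CUBIC))
E
```

```text
18.775 [468.74209568 334.23183868 167.0325304 ] [ 0.28414659  0.40121936 -0.80197308]
```

View pics/c9.png

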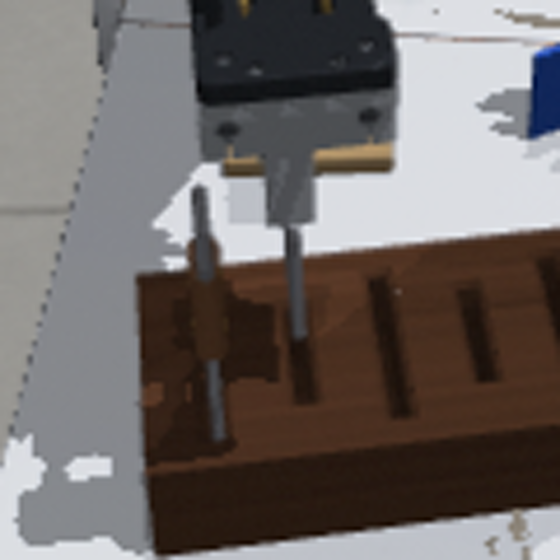

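The narrow blade is over its slot, with its edge at (300,335) in line with the slot at (303,380). That was my last allowed picture, so the rest is numeric checks. Lowering it now.

>>> send_rows(
  delta_rot=[
    [0,0,0],
    [0,0,0],
    [0,0,0],
    [0,0,0],
    [0,0,0],
    [0,0,0],
    [0,0,0],
    [0,0,0],
  ],
  dp=[
    [0,0,1],
    [0,-0.1,2],
    [0,-0.1,3],
    [0,-0.2,3.8],
    [0,-0.2,4.5],
    [0,-0.2,5.2],
    [0,-0.2,6],
    [0,-0.2,6],
  ],
  fingers=[1,1,1,1,1,1,1,1],
)

```text
t: 19.82
eef_pos: [467.7, 334.6, 105.1]
eef_rot: [3.102, -0.002, -3.014]
force: [0.4, 0.1, -0.8]
grip_width: 33.0
grip_force: 30.0
```

>>> send_rows(
  delta_rot=[
    [0,0,0],
    [0,0,0],
    [0,0,0],
    [0,0,0],
    [0,0,0],
  ],
  dp=[
    [0,0,0.6],
    [0,0,1.2],
    [0,-0.1,1.7],
    [0,-0.1,2.1],
    [0,-0.1,2.1],
  ],
  fingers=[1,1,1,1,1],
)

```text
t: 20.45
eef_pos: [469.2, 335.3, 85.7]
eef_rot: [3.1, 0.002, -3.014]
force: [-0.0, -0.8, 13.2]
grip_width: 32.8
grip_force: 30.0
```

>>> send_rows(
  delta_rot=[
    [0,0,0],
    [0,0,0],
    [0,0,0],
    [0,0,0],
    [0,0,0],
    [0,0,0],
    [2.3,0,0],
    [2.3,0,0],
    [2.3,0,0],
    [2.3,0,0],
  ],
  dp=[
    [0,0,0],
    [0,0,0],
    [0,0,0],
    [0,0.1,-3],
    [0,0.2,-6],
    [0,0.3,-9],
    [0.4,0.2,-10],
    [0.4,0.1,-10],
    [0.4,0.1,-10],
    [0.4,0.1,-10],
  ],
  fingers=[0.5,0.4,0.4,0.4,0.4,0.4,0.7,1,1,1],
)

```text
t: 21.7
eef_pos: [464.4, 330.6, 183.8]
eef_rot: [-3.142, -0.002, -3.015]
force: [0.1, 0.1, -0.4]
grip_width: 20.2
grip_force: 0.0
```

>>> send_rows(
  delta_rot=[
    [0,0,0],
    [0,0,0],
    [0,0,0],
    [0,0,0],
    [0,0,0],
  ],
  dp=[
    [0,0,0.8],
    [0,0,1.5],
    [0,0,1.8],
    [0,0,2.0],
    [0,0,2.0],
  ],
  fingers=[1,1,1,1,1],
)

```text
t: 22.32
eef_pos: [464.6, 331.2, 164.8]
eef_rot: [3.141, -0.0, -3.014]
force: [0.0, -0.3, 0.7]
grip_width: 0.3
grip_force: 0.2
```

>>> send_rows(
  delta_rot=[
    [0,0,0],
    [0,0,0],
    [0,0,0],
  ],
  dp=[
    [0,0,0.1],
    [0,0,0.2],
    [0,0,0.2],
  ],
  fingers=[1,1,1],
)

```text
t: 22.7
eef_pos: [465.5, 331.8, 164.1]
eef_rot: [3.14, 0.002, -3.014]
force: [-0.2, -1.7, 13.8]
grip_width: 0.7
grip_force: 7.0
```

>>> send_rows(
  delta_rot=[
    [0,0,0],
    [0,0,0],
    [0,0,2],
    [0,0,4],
    [0,0,5.6],
    [0,0,5.6],
    [0,0,5.6],
    [0,0,5.6],
    [0,0,5.6],
    [0,0,5.6],
  ],
  dp=[
    [0,0,-5],
    [0,0,-10],
    [1,-5,-11],
    [2,-11,-11],
    [3,-17,-11],
    [4,-23,-11],
    [5,-29,-11],
    [6,-35,-11],
    [6.3,-38.9,-10],
    [6.3,-38.9,-9],
  ],
  fingers=[0.3,0.3,0.3,0.3,0.3,0.3,0.3,0.3,0.3,0.3],
)

```text
t: 23.95
eef_pos: [451.2, -65.4, 252.5]
eef_rot: [-3.141, -0.0, -3.117]
force: [0.4, 1.3, 0.5]
grip_width: 65.9
grip_force: 0.0
```

>>> send_rows(
  delta_rot=[
    [0,0,0],
    [0,0,0],
    [0,0,0],
    [0,0,0],
    [0,0,0],
    [0,0,0],
    [0,0,0],
    [0,0,0],
    [0,0,0],
    [0,0,0],
  ],
  dp=[
    [-0.2,0,0],
    [-0.2,0,3],
    [-0.2,0,6],
    [-0.2,0,9],
    [-0.2,0,12],
    [-0.2,0,14],
    [-0.2,0,14.6],
    [-0.2,0,14.6],
    [-0.2,0,14.6],
    [-0.2,0,14.6],
  ],
  fingers=[0.3,0.3,0.3,0.3,0.3,0.3,0.3,0.3,0.6,0.9],
)

```text
t: 25.2
eef_pos: [453.8, -62.7, 107.4]
eef_rot: [-3.141, 0.0, -3.112]
force: [-0.8, -0.5, -0.0]
grip_width: 49.0
grip_force: 0.0
```

>>> send_rows(
  delta_rot=[
    [0,0,0],
    [0,0,0],
    [0,0,0],
    [0,0,0],
    [0,0,0],
    [0,0,0],
    [0,0,0],
    [0,0,0],
    [0,0,0],
    [0,0,0],
  ],
  dp=[
    [0,0,0],
    [0,0,0],
    [0,0,0],
    [0,0,-0.5],
    [1,0,-1.1],
    [2,0,-1.7],
    [3,0,-2.2],
    [4,0,-2.8],
    [5.2,0,-3.5],
    [5.2,0,-3.5],
  ],
  fingers=[1,1,1,1,1,1,1,1,1,1],
)

```text
t: 26.45
eef_pos: [400.9, -64.4, 142.3]
eef_rot: [-3.141, 0.0, -3.112]
force: [0.1, -1.0, -0.2]
grip_width: 33.3
grip_force: 30.0
```

>>> send_rows(
  delta_rot=[
    [0,0,0],
    [0,0,0],
    [0,0,-2],
    [0,0,-4],
    [0,0,-5.6],
    [0,0,-5.6],
    [0,0,-5.6],
    [0,0,-5.6],
    [0,0,-5.6],
    [0,0,-5.6],
  ],
  dp=[
    [0,0,-5],
    [0,0,-10],
    [0,5,-14],
    [-1,11,-14.3],
    [-2,17,-14.3],
    [-3,23,-14.3],
    [-4,29,-14.3],
    [-4.2,35,-14.3],
    [-4.2,38.7,-14.3],
    [-4.2,38.7,-14.3],
  ],
  fingers=[1,1,1,1,1,1,1,1,1,1],
)

```text
t: 27.7
eef_pos: [431.1, 326.8, 284.1]
eef_rot: [3.14, -0.002, -3.01]
force: [0.4, 0.0, -1.2]
grip_width: 33.2
grip_force: 30.0
```

>>> send_rows(
  delta_rot=[
    [0,0,0],
    [0,0,0],
  ],
  dp=[
    [0,0,0],
    [0,0,0],
  ],
  fingers=[1,1],
)

```text
t: 27.95
eef_pos: [432.4, 322.8, 284.7]
eef_rot: [-3.141, -0.001, -3.016]
force: [-0.7, -0.7, -0.6]
grip_width: 33.2
grip_force: 30.0
```

```bash
python3 look.py 10; python3 - <<'E'
# numeric blade-edge finder: calibrate on w8 (known edge crop (197,334)-(327,331) -> full (225.8,198.5),(275.8,197.3))
import cv2,numpy as np
for n in (8,10):
    h=cv2.cvtColor(cv2.imread(f'pics/w{n}.png'),cv2.COLOR_BGR2HSV)
    print(n,'cols S/V by row'); 
    for r in (192,195,197,199,201,203,206): print(r,[f"{h[r,c,1]}/{h[r,c,2]}" for c in range(214,292,6)])
E
```

```text
27.95 [432.4 322.8 284.7  -3.1  -0.   -3. ]
[342.  334.3  83.7  13.6   6.8]
[381.6 338.2  57.   15.    6.3]
[421.9 342.9  81.8  12.7   6.5]
[456.7 346.9  56.5  17.4   5. ]
8 cols S/V by row
192 ['6/223', '29/125', '76/101', '91/109', '74/89', '36/63', '54/66', '58/62', '48/58', '60/64', '44/58', '99/98', '91/95']
195 ['7/223', '21/132', '76/101', '94/109', '83/92', '53/68', '57/63', '64/64', '62/62', '66/62', '52/59', '96/98', '90/96']
197 ['6/223', '15/135', '52/98', '64/104', '41/93', '14/74', '24/75', '27/75', '20/78', '13/78', '22/71', '99/98', '91/95']
199 ['6/223', '9/141', '13/97', '8/95', '8/93', '8/92', '6/90', '12/88', '6/88', '6/90', '6/87', '100/97', '91/95']
201 ['6/223', '10/131', '11/96', '8/94', '8/92', '6/91', '3/88', '3/87', '9/88', '8/90', '8/90', '97/97', '92/94']
203 ['6/223', '4/128', '11/95', '5/94', '6/91', '6/91', '6/88', '6/88', '9/88', '3/89', '8/90', '97/97', '90/94']
206 ['6/223', '10/152', '11/95', '5/94', '5/93', '6/91', '6/89', '9/88', '9/88', '3/89', '6/89', '103/99', '87/94']
10 cols S/V by row
192 ['6/224', '7/224', '6/223', '10/147', '77/100', '91/109', '96/101', '5/94', '8/93', '11/93', '14/94', '8/93', '48/64']
195 ['6/224', '6/223', '7/224', '7/147', '83/102', '96/109', '95/102', '8/93', '14/75', '106/89', '107/88', '8/92', '16/80']
197 ['6/224', '6/224', '6/226', '7/106', '13/95', '14/94', '14/93', '7/108', '9/83', '14/91', '11/91', '19/120', '9/141']
199 ['7/224', '7/224', '8/153', '8/96', '8/95', '8/93', '8/93', '8/90', '6/88', '6/88', '3/89', '23/100', '10/123']
201 ['6/224', '6/225', '8/153', '8/96', '5/95', '5/93', '6/92', '6/90', '9/89', '9/89', '3/89', '12/85', '100/92']
203 ['7/224', '6/228', '8/152', '8/95', '5/95', '8/94', '6/92', '6/89', '9/89', '9/88', '6/89', '9/87', '96/93']
206 ['6/223', '9/162', '10/155', '8/96', '8/94', '8/92', '6/91', '8/90', '9/89', '9/88', '6/90', '11/89', '96/93']
```

The block has been knocked about (−4, +17) mm. I'll finely extract the blade's edge in both frames, calibrating on the earlier one.

```bash
python3 - <<'E'
import cv2
for n in (8,10):
    h=cv2.cvtColor(cv2.imread(f'pics/w{n}.png'),cv2.COLOR_BGR2HSV)
    for r in (200,204):
        print(n,r,'L',[f"{c}:{h[r,c,1]}/{h[r,c,2]}" for c in (range(221,230) if n==8 else range(225,236))],'R',[f"{c}:{h[r,c,1]}/{h[r,c,2]}" for c in (range(272,280) if n==8 else range(277,287))])
    for c in ((230,240,250,260,270) if n==8 else (236,242,248,254)): print(n,'col',c,[f"{r}:{h[r,c,1]}/{h[r,c,2]}" for r in range(193,200)])
E
```

```text
8 200 L ['221:43/83', '222:46/78', '223:45/79', '224:37/82', '225:8/93', '226:11/97', '227:8/95', '228:8/93', '229:8/95'] R ['272:9/89', '273:9/89', '274:8/90', '275:12/87', '276:80/89', '277:99/90', '278:97/92', '279:95/97']
8 204 L ['221:34/82', '222:53/77', '223:47/81', '224:6/87', '225:5/95', '226:8/95', '227:8/95', '228:5/93', '229:5/94'] R ['272:6/89', '273:6/88', '274:6/88', '275:11/90', '276:6/88', '277:43/89', '278:99/95', '279:101/98']
8 col 230 ['193:91/112', '194:92/111', '195:93/113', '196:95/113', '197:64/107', '198:11/96', '199:13/96']
8 col 240 ['193:53/72', '194:56/73', '195:59/74', '196:54/76', '197:22/81', '198:8/92', '199:8/92']
8 col 250 ['193:58/66', '194:52/64', '195:57/63', '196:51/65', '197:24/75', '198:8/90', '199:6/90']
8 col 260 ['193:59/61', '194:61/63', '195:69/63', '196:62/62', '197:15/70', '198:6/89', '199:6/89']
8 col 270 ['193:58/62', '194:60/64', '195:61/63', '196:49/67', '197:13/78', '198:6/90', '199:8/90']
10 200 L ['225:7/148', '226:9/149', '227:8/150', '228:10/150', '229:8/126', '230:8/93', '231:8/94', '232:8/97', '233:5/95', '234:8/97', '235:8/97'] R ['277:6/88', '278:6/87', '279:3/84', '280:40/83', '281:68/86', '282:72/89', '283:76/90', '284:74/90', '285:71/90', '286:78/92']
10 204 L ['225:8/153', '226:8/153', '227:8/152', '228:7/112', '229:8/93', '230:11/95', '231:5/95', '232:5/96', '233:8/96', '234:8/96', '235:5/95'] R ['277:9/89', '278:9/88', '279:9/89', '280:11/90', '281:15/87', '282:90/91', '283:106/94', '284:100/92', '285:95/94', '286:97/92']
10 col 236 ['193:80/105', '194:83/104', '195:83/104', '196:63/102', '197:11/96', '198:8/96', '199:8/96']
10 col 242 ['193:93/110', '194:92/111', '195:96/112', '196:74/107', '197:14/94', '198:8/94', '199:8/94']
10 col 248 ['193:97/108', '194:99/108', '195:98/109', '196:79/106', '197:14/94', '198:11/94', '199:5/93']
10 col 254 ['193:28/63', '194:29/62', '195:39/66', '196:21/72', '197:3/86', '198:6/91', '199:8/90']
```

```bash
python3 edge.py 10 208 329 335.4 329 381.9 338.5 6.3 -1; python3 look.py 11
```

```text
[array([  5. , -23.3,  73. ]), array([ 5. , 20.1, 73. ])] 43.399595905372514 [ 5.  -1.6 73. ]
tcp target [386.8 339.3 165. ] dp [ 4.3  2.2 12. ] down10 [ 0. -0.  1.]
28.05 [432.4 323.  284.9  -3.1  -0.   -3. ]
[342.2 334.6  83.8  13.6   6.9]
[382.3 338.3  57.1  15.1   6.7]
[422.  343.1  81.8  12.7   6.4]
[456.8 347.2  56.5  17.4   4.8]
```

>>> send_rows(
  delta_rot=[
    [0,0,0],
    [-1,0,0.8],
    [-1,0,0.8],
    [-1,0,0.8],
    [-1,0,0.8],
    [-1,0,0.8],
    [-1,0,0.8],
    [-1,0,0.8],
    [-1,0,0.8],
    [-1,0,0.8],
  ],
  dp=[
    [2,1,1],
    [4.3,2.2,3],
    [4.3,2.2,6],
    [4.3,2.2,9],
    [4.3,2.2,11.9],
    [4.3,2.2,12.5],
    [4.3,2.2,13.5],
    [4.3,2.2,14.5],
    [4.3,2.2,14.8],
    [4.3,2.2,14.8],
  ],
  fingers=[1,1,1,1,1,1,1,1,1,1],
)

```text
t: 29.4
eef_pos: [386.5, 340.2, 136.8]
eef_rot: [3.124, -0.001, -3.028]
force: [-0.4, 0.8, -0.7]
grip_width: 33.1
grip_force: 30.0
```

>>> send_rows(
  delta_rot=[
    [0,0,0],
    [0,0,0],
    [0,0,0],
    [0,0,0],
  ],
  dp=[
    [0,0,0.5],
    [0,0,1.0],
    [0,0,1.4],
    [0,0,1.4],
  ],
  fingers=[1,1,1,1],
)

```text
t: 29.9
eef_pos: [386.2, 340.3, 122.3]
eef_rot: [3.124, -0.001, -3.028]
force: [1.3, -0.8, -0.4]
grip_width: 33.2
grip_force: 30.0
```

>>> send_rows(
  delta_rot=[
    [0,0,0],
    [0,0,0],
    [0,0,0],
    [0,0,0],
    [0,0,0],
    [0,0,0],
    [0,0,0],
  ],
  dp=[
    [0,0,0.7],
    [0,0,1.4],
    [0,0,2.1],
    [0,0,2.7],
    [0,0,3.2],
    [0,0,3.6],
    [0,0,3.6],
  ],
  fingers=[1,1,1,1,1,1,1],
)

```text
t: 30.78
eef_pos: [386.3, 341.1, 86.6]
eef_rot: [3.124, -0.001, -3.028]
force: [-0.8, 0.2, 0.2]
grip_width: 33.3
grip_force: 30.0
```

>>> send_rows(
  delta_rot=[
    [0,0,0],
    [0,0,0],
    [0,0,0],
    [0,0,0],
    [0,0,0],
    [0,0,0],
    [1,0,0],
    [1,0,0],
    [1,0,0],
    [1,0,0],
  ],
  dp=[
    [0,0,0],
    [0,0,0],
    [0,0,0],
    [0,0,-3],
    [0,0,-6],
    [0,0,-9],
    [0.4,-0.1,-10],
    [0.4,-0.2,-10],
    [0.4,-0.2,-10],
    [0.4,-0.2,-10],
  ],
  fingers=[0.5,0.4,0.4,0.4,0.4,0.4,0.7,1,1,1],
)

```text
t: 32.02
eef_pos: [382.6, 336.6, 185.8]
eef_rot: [-3.141, -0.002, -3.028]
force: [-0.7, -0.3, 0.0]
grip_width: 19.8
grip_force: 0.0
```

>>> send_rows(
  delta_rot=[
    [0,0,0],
    [0,0,0],
    [0,0,0],
    [0,0,0],
    [0,0,0],
  ],
  dp=[
    [0,0,0.8],
    [0,0,1.5],
    [0,0,2.0],
    [0,0,2.3],
    [0,0,2.3],
  ],
  fingers=[1,1,1,1,1],
)

```text
t: 32.65
eef_pos: [383.2, 337.3, 164.0]
eef_rot: [3.141, 0.0, -3.028]
force: [0.5, -0.6, 6.1]
grip_width: 0.4
grip_force: 2.8
```

>>> send_rows(
  delta_rot=[
    [0,0,0],
    [0,0,0],
    [0,0,0],
    [0,0,0],
    [0,0,0],
    [0,0,0],
    [0,0,0],
    [0,0,0],
    [0,0,0],
    [0,0,0],
  ],
  dp=[
    [0,0,-5],
    [0,0,-10],
    [-1,-5,-11],
    [-2,-10,-11],
    [-3,-16,-11],
    [-4,-22,-11],
    [-4,-28,-11],
    [-4,-34,-11],
    [-4,-38,-11],
    [-4,-40,-11],
  ],
  fingers=[0.3,0.3,0.3,0.3,0.3,0.3,0.3,0.3,0.3,0.3],
)

```text
t: 33.9
eef_pos: [467.9, -58.4, 273.6]
eef_rot: [-3.141, -0.001, -3.031]
force: [-0.1, 0.6, -0.4]
grip_width: 65.3
grip_force: 0.0
```

>>> send_rows(
  delta_rot=[
    [0,0,2],
    [0,0,4.8],
    [0,0,4.8],
    [0,0,4.8],
    [0,0,4.8],
    [0,0,4.8],
    [0,0,4.8],
  ],
  dp=[
    [-1,-4,0],
    [-3,-9,0],
    [-5,-14,0],
    [-6.1,-17.5,2],
    [-6.1,-17.5,2],
    [-6.1,-17.5,2],
    [-6.1,-17.5,2],
  ],
  fingers=[0.3,0.3,0.3,0.3,0.3,0.3,0.3],
)

```text
t: 34.78
eef_pos: [548.5, -222.0, 254.3]
eef_rot: [-3.141, 0.0, -3.111]
force: [0.1, 0.0, -0.6]
grip_width: 65.5
grip_force: 0.0
```

I slipped a decimal in x. It was free-space motion with nothing near, so I'll correct it.

>>> send_rows(
  delta_rot=[
    [0,0,0],
    [0,0,0],
    [0,0,0],
    [0,0,0],
    [0,0,0],
  ],
  dp=[
    [4,-0.4,0],
    [8,-0.8,0],
    [9.1,-0.8,0],
    [9.1,-0.8,0],
    [9.1,-0.8,0],
  ],
  fingers=[0.3,0.3,0.3,0.3,0.3],
)

```text
t: 35.4
eef_pos: [458.7, -233.2, 253.9]
eef_rot: [-3.141, -0.0, -3.111]
force: [0.5, -0.3, -0.4]
grip_width: 65.7
grip_force: 0.0
```

>>> send_rows(
  delta_rot=[
    [0,0,0],
    [0,0,0],
    [0,0,0],
    [0,0,0],
    [0,0,0],
    [0,0,0],
    [0,0,0],
    [0,0,0],
    [0,0,0],
    [0,0,0],
  ],
  dp=[
    [0,0,3],
    [0,0,6],
    [0,0,9],
    [0,0,12],
    [0,0,14],
    [0,0,14.8],
    [0,0,14.8],
    [0,0,14.8],
    [0,0,14.8],
    [0,0,14.8],
  ],
  fingers=[0.3,0.3,0.3,0.3,0.3,0.3,0.3,0.6,0.9,1],
)

```text
t: 36.65
eef_pos: [457.7, -233.8, 106.1]
eef_rot: [-3.141, -0.0, -3.112]
force: [-0.5, -1.0, -0.6]
grip_width: 39.3
grip_force: 0.0
```

>>> send_rows(
  delta_rot=[
    [0,0,0],
    [0,0,0],
    [0,0,0],
    [0,0,0],
    [0,0,0],
    [0,0,0],
    [0,0,0],
    [0,0,0],
    [0,0,0],
    [0,0,0],
  ],
  dp=[
    [0,0,0],
    [0,0,0],
    [0,0,-0.5],
    [0,0,-0.5],
    [1,0,-1.1],
    [2,0,-1.7],
    [3,0,-2.2],
    [4,0,-2.8],
    [5.2,0,-3.5],
    [5.2,0,-3.5],
  ],
  fingers=[1,1,1,1,1,1,1,1,1,1],
)

```text
t: 37.9
eef_pos: [404.9, -235.5, 141.4]
eef_rot: [-3.141, -0.0, -3.113]
force: [-0.0, 0.1, -0.4]
grip_width: 33.2
grip_force: 30.0
```

>>> send_rows(
  delta_rot=[
    [0,0,0],
    [0,0,0],
    [0,0,0],
    [0,0,0],
    [0,0,0],
    [0,0,0],
    [0,0,0],
    [0,0,0],
    [0,0,0],
    [0,0,0],
  ],
  dp=[
    [0,0,-5],
    [0,0,-10],
    [-1,5,-14],
    [-1.5,10,-14.4],
    [-2,15,-14.4],
    [-2.5,20,-14.4],
    [-3,25,-14.4],
    [-3.5,30,-14.4],
    [-4,35,-14.4],
    [-4.3,40,-14.4],
  ],
  fingers=[1,1,1,1,1,1,1,1,1,1],
)

```text
t: 39.15
eef_pos: [436.8, 167.7, 284.7]
eef_rot: [3.141, -0.0, -3.112]
force: [1.7, -0.2, -0.8]
grip_width: 33.0
grip_force: 30.0
```

>>> send_rows(
  delta_rot=[
    [0,0,-2],
    [0,0,-4],
    [0,0,-4.8],
    [0,0,-4.8],
    [0,0,-4.8],
    [0,0,-4.8],
    [0,0,-4.8],
    [0,0,-4.8],
  ],
  dp=[
    [0,5,0],
    [0,10,0],
    [0,14,0],
    [0,17.4,0],
    [0,17.4,0],
    [0,17.4,0],
    [0,17.4,0],
    [0,17.4,0],
  ],
  fingers=[1,1,1,1,1,1,1,1],
)

```text
t: 40.15
eef_pos: [431.9, 339.1, 284.8]
eef_rot: [-3.141, -0.0, -3.029]
force: [0.1, -0.4, -0.4]
grip_width: 32.9
grip_force: 30.0
```

```bash
python3 look.py 12; python3 - <<'E'
import cv2
h=cv2.cvtColor(cv2.imread('pics/w12.png'),cv2.COLOR_BGR2HSV)
for r in (200,203,206): print(r,'L',[f"{c}:{h[r,c,1]}/{h[r,c,2]}" for c in range(203,222)],'R',[f"{c}:{h[r,c,1]}/{h[r,c,2]}" for c in range(284,306)])
for c in range(214,294,8): print('col',c,[f"{r}:{h[r,c,1]}/{h[r,c,2]}" for r in range(192,204)])
E
```

```text
40.15 [431.9 339.1 284.8  -3.1  -0.   -3. ]
[342.6 333.5  82.1  13.6   6.6]
[384.4 338.9  57.   46.6  21. ]
[421.5 343.2  80.2  11.3   7. ]
[460.5 347.6  56.6  13.1   6.6]
200 L ['203:6/225', '204:7/225', '205:7/225', '206:6/224', '207:6/225', '208:6/227', '209:6/230', '210:10/159', '211:8/102', '212:8/93', '213:5/94', '214:8/94', '215:5/94', '216:8/94', '217:11/95', '218:8/94', '219:8/94', '220:8/94', '221:8/93'] R ['284:6/92', '285:8/93', '286:3/92', '287:5/93', '288:8/94', '289:11/95', '290:11/93', '291:57/94', '292:86/95', '293:83/95', '294:83/95', '295:85/96', '296:87/94', '297:40/121', '298:1/172', '299:11/206', '300:11/204', '301:10/201', '302:9/202', '303:10/202', '304:11/203', '305:10/202']
203 L ['203:6/224', '204:6/224', '205:5/224', '206:6/225', '207:6/227', '208:6/231', '209:9/162', '210:10/102', '211:11/95', '212:10/98', '213:10/99', '214:8/98', '215:10/98', '216:10/99', '217:8/97', '218:10/98', '219:11/97', '220:11/97', '221:11/97'] R ['284:6/91', '285:8/92', '286:6/92', '287:8/93', '288:6/92', '289:8/94', '290:8/94', '291:6/92', '292:39/92', '293:72/95', '294:88/96', 
[... 1606 characters left out ...]
99:3/88', '200:8/91', '201:6/89', '202:6/88', '203:9/89']
col 262 ['192:14/88', '193:95/89', '194:105/90', '195:104/91', '196:102/90', '197:87/91', '198:35/88', '199:8/90', '200:8/91', '201:6/88', '202:9/89', '203:9/89']
col 270 ['192:5/93', '193:6/91', '194:5/93', '195:10/124', '196:12/167', '197:10/149', '198:5/99', '199:9/87', '200:8/90', '201:6/89', '202:9/89', '203:9/89']
col 278 ['192:57/67', '193:64/68', '194:75/75', '195:92/86', '196:91/87', '197:64/88', '198:14/90', '199:6/90', '200:6/90', '201:8/91', '202:6/90', '203:8/91']
col 286 ['192:90/94', '193:90/94', '194:92/94', '195:90/94', '196:90/94', '197:55/92', '198:11/94', '199:11/93', '200:3/92', '201:6/92', '202:8/93', '203:6/92']
```

```bash
for th in 0 -3.5; do python3 edge.py 12 158.6 335.4 362.7 331.5 342.4 334.1 6.5 $th; done
```

```text
[array([  2.7, -40.4,  73. ]), array([ 4.1, 29.5, 73. ])] 69.93895028316201 [ 3.4 -5.5 73. ]
tcp target [345.2 339.9 165. ] dp [ 8.6  1.1 12. ] down10 [-0. -0.  1.]
[array([  2.7, -40.4,  73. ]), array([ 4.1, 29.5, 73. ])] 69.93895028316201 [ 3.4 -5.5 73. ]
tcp target [345.7 335.5 165. ] dp [ 8.6  0.6 12. ] down10 [-0.  -0.1  1. ]
```

>>> send_rows(
  delta_rot=[
    [0,0,0],
    [-1,0,0],
    [-2.4,0,0],
    [-2.4,0,0],
    [-2.4,0,0],
    [-2.4,0,0],
    [-2.4,0,0],
    [-2.4,0,0],
    [-2.4,0,0],
    [-2.4,0,0],
  ],
  dp=[
    [3,0.3,0],
    [6,0.6,2],
    [8.6,0.8,4],
    [8.6,0.8,7],
    [8.6,0.8,10],
    [8.6,0.8,12],
    [8.6,0.8,13.5],
    [8.6,0.8,14.5],
    [8.6,0.8,14.8],
    [8.6,0.8,14.8],
  ],
  fingers=[1,1,1,1,1,1,1,1,1,1],
)

```text
t: 41.5
eef_pos: [345.3, 338.2, 137.0]
eef_rot: [3.099, -0.001, -3.028]
force: [-0.5, -0.3, -0.9]
grip_width: 32.7
grip_force: 30.0
```

>>> send_rows(
  delta_rot=[
    [0,0,0],
    [0,0,0],
    [0,0,0],
    [0,0,0],
  ],
  dp=[
    [0,0,0.5],
    [0,0,1.0],
    [0,-0.1,1.5],
    [0,-0.1,1.5],
  ],
  fingers=[1,1,1,1],
)

```text
t: 42.0
eef_pos: [345.0, 337.4, 121.2]
eef_rot: [3.1, -0.002, -3.028]
force: [-0.3, 0.7, -1.8]
grip_width: 33.2
grip_force: 30.0
```

>>> send_rows(
  delta_rot=[
    [0,0,0],
    [0,0,0],
    [0,0,0],
    [0,0,0],
    [0,0,0],
    [0,0,0],
    [0,0,0],
  ],
  dp=[
    [0,0,0.7],
    [0,-0.1,1.4],
    [0,-0.1,2.1],
    [0,-0.1,2.7],
    [0,-0.1,3.2],
    [0,-0.1,3.5],
    [0,-0.1,3.5],
  ],
  fingers=[1,1,1,1,1,1,1],
)

```text
t: 42.88
eef_pos: [345.0, 338.1, 86.5]
eef_rot: [3.1, -0.001, -3.028]
force: [0.5, 1.0, -1.2]
grip_width: 33.0
grip_force: 30.0
```

>>> send_rows(
  delta_rot=[
    [0,0,0],
    [0,0,0],
    [0,0,0],
    [0,0,0],
    [0,0,0],
    [0,0,0],
    [2.4,0,0],
    [2.4,0,0],
    [2.4,0,0],
    [2.4,0,0],
  ],
  dp=[
    [0,0,0],
    [0,0,0],
    [0,0,0],
    [0,0.1,-3],
    [0,0.2,-6],
    [0,0.3,-9],
    [0.3,0.1,-10],
    [0.3,0.1,-10],
    [0.3,0.1,-10],
    [0.3,0.1,-10],
  ],
  fingers=[0.5,0.4,0.4,0.4,0.4,0.4,0.7,1,1,1],
)

```text
t: 44.12
eef_pos: [342.4, 334.2, 186.0]
eef_rot: [-3.142, -0.002, -3.028]
force: [-0.6, -1.1, -0.9]
grip_width: 19.8
grip_force: 0.0
```

>>> send_rows(
  delta_rot=[
    [0,0,0],
    [0,0,0],
    [0,0,0],
    [0,0,0],
    [0,0,0],
  ],
  dp=[
    [0,0,0.8],
    [0,0,1.5],
    [0,0,2.0],
    [0,0,2.3],
    [0,0,2.3],
  ],
  fingers=[1,1,1,1,1],
)

```text
t: 44.75
eef_pos: [343.2, 335.2, 164.2]
eef_rot: [3.141, 0.001, -3.028]
force: [0.4, -1.3, 10.7]
grip_width: 0.4
grip_force: 5.3
```

>>> send_rows(
  delta_rot=[
    [0,0,0],
    [0,0,0],
    [0,0,0],
    [0,0,0],
    [0,0,0],
    [0,0,0],
    [0,0,0],
  ],
  dp=[
    [0,0,-4],
    [0,0,-8],
    [-3,-6,-12],
    [-6,-12,-12],
    [-9,-18,-12],
    [-12,-24,-12],
    [-12,-24,-12],
  ],
  fingers=[1,1,1,1,1,1,1],
)

```text
t: 45.62
eef_pos: [490.4, 106.4, 283.2]
eef_rot: [-3.141, -0.001, -3.032]
force: [-0.2, 0.7, 0.1]
grip_width: 0.3
grip_force: 0.0
```

```bash
python3 - <<'E'
from h import *
np.set_printoptions(precision=1,suppress=True)
s=state();print(s['t'],s['eef_pos'],s['force'])
b=camera('side');cv2.imwrite('pics/dF.png',b);w=camera('wrist');cv2.imwrite('pics/wF.png',w);sc=camera('scene');cv2.imwrite('pics/sF.png',sc)
h=cv2.cvtColor(b,cv2.COLOR_BGR2HSV).astype(int)
for n,X,Y in [('W3',501,352.5),('N2',461,347.8),('N1',382,338.5),('W1',342.4,334)]:
    u,v=proj('side',[X,Y,165]);m=proj('side',[X,Y,150]);u2,v2=proj('side',[X,Y,106]);print(n,(u,v),'handle',(u2,v2))
    r=int(round(v))
    for q in range(r-5,r+5,2): print(q,[f"{h[q,c,1]}/{h[q,c,2]}" for c in range(int(u)-5,int(u)+7)])
# handles on stand: orange-brown in scene around the old handle positions vs now
a0=cv2.imread('pics/scene0.png')
for q in [(275,110),(355,140),(438,175),(633,250)]:
    u,v=int(170+q[0]/3.7),int(155+q[1]/3.7);print('stand handle px',a0[v,u],sc[v,u])
for x in [(160,-60),]: pass
E
```

```text
45.625 [490.4 106.4 283.2] [-0.2  0.7  0.1]
W3 (np.float64(215.49661615288994), np.float64(274.7303615807585)) handle (np.float64(217.0949886843522), np.float64(295.1315539561492))
270 ['13/174', '12/173', '12/174', '12/174', '15/175', '13/174', '13/174', '12/174', '13/175', '13/174', '13/175', '13/174']
272 ['12/173', '12/173', '13/174', '12/167', '13/137', '15/139', '14/142', '13/152', '12/174', '13/174', '12/174', '13/174']
274 ['15/175', '13/174', '12/174', '14/163', '14/113', '13/133', '17/137', '15/138', '13/174', '13/174', '12/174', '13/174']
276 ['15/175', '15/175', '15/175', '14/163', '16/110', '16/142', '15/156', '14/143', '13/174', '15/175', '13/174', '13/175']
278 ['15/175', '13/175', '15/175', '12/164', '15/122', '13/138', '14/159', '15/138', '14/149', '13/175', '15/175', '15/175']
N2 (np.float64(236.92300995882536), np.float64(272.5658367025411)) handle (np.float64(237.57392594769297), np.float64(292.9383630626337))
268 ['12/174', '13/175', '12/174', '13/174', '13/174', '13/174', '13/174', '12/174', '13/174', '13/175', '13/174', '13/174']
270 ['15/118', '15/139', '15/13
[... 1439 characters left out ...]
'13/175', '15/175', '13/175', '12/173', '12/173']
263 ['13/176', '13/175', '13/175', '13/175', '13/171', '13/159', '13/174', '13/176', '13/175', '13/175', '13/175', '13/175']
265 ['13/175', '13/175', '12/165', '13/120', '16/115', '13/136', '16/145', '14/162', '13/175', '13/175', '13/175', '13/175']
267 ['13/175', '12/173', '13/153', '16/63', '17/77', '14/124', '15/152', '14/149', '14/163', '13/175', '13/175', '13/175']
269 ['13/175', '12/166', '13/116', '14/53', '16/64', '15/104', '14/143', '15/153', '13/154', '13/175', '13/175', '13/175']
stand handle px [ 9 27 55] [34 60 80]
stand handle px [18 38 69] [66 62 61]
stand handle px [14 30 56] [92 91 90]
stand handle px [17 44 80] [127 138 146]
```

All four eyes stand at the same home height in the block, and the pegs are empty. I'm handing in.

```bash
python3 -c "
from cell import *
print(hand_in())"
```

```text
the job is handed in; nothing more can be done
None
```

All four hanging scrapers (two wide, two narrow) are off their pegs and upright in matching slots; each pressed fully home (narrow on peg 2 leans about 3° within slot play), the stray things and the blue look-alike were never touched, and the job was handed in at about 46 s.

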